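# Ready the autosampler: seat the elbow, turn the pump, load the jars

## Robot

A 7-joint arm with a two-finger parallel gripper is mounted at the origin on the work surface. World frame = base frame: x ahead of the robot, y to its left, z up, the work surface at z = 0. Lengths are in m, angles in rad, forces in N, time in s.
With the tool pointing down it reaches from about 0.425 to 0.875 m from the base axis. Payload 4.7 kg.
Tool frame: the origin (TCP) lies at the very end of the fingers, on their centre line; the grasp point (between the pads) lies 19 mm behind it; z points along the fingers, y is the line along which they close (so a half turn about z gives the same grasp; the last joint's range is limited). The gripper opens to 87 mm and grips with 3 to 60 N. Pads are 19 mm wide; open, the fingers measure 117 mm over their backs; the gripper's body (75 mm by 190 mm) begins 51 mm behind the grasp point.
Start: joints at [1.198, 0.321, -0.07, 1.45, 0.023, 1.371, -0.057], TCP at [0.245, -0.602, 0.223] pointing down, gripper open.
Joint ranges: [-2.86, 2.86], [-0.3, 2.09], [-1.38, 1.24], [0.06, 2.45], [-1.56, 4.7], [0.09, 2.05], [-2.69, 2.69]. Speed limits (rad/s): [2.57, 2.57, 3.14, 3.14, 3.14, 3.14, 3.14].

## Interface

Orientations are given as a rotation vector (axis times angle).
In Python, from bench import ctrl, vision gives the robot as it stands.
- The arm moves only by the tool jog_arm, never from a script. Its argument "increments" is a list of rows, each an object of numbers: "tx", "ty", "tz": the shift along the tool's x, y, z in mm; "wx", "wy", "wz": the turn, a rotation vector about the tool's x, y, z in rad; "gripper": the opening, from 0 (shut) to 1 (fully open). In form: [{"tx": .., "ty": .., "tz": .., "wx": .., "wy": .., "wz": .., "gripper": ..}, ...]. A call has exactly 5 rows; each row is the pose to reach, as a shift and turn from the pose commanded when the call began, along the tool's axes at that moment; what a row does not reach only later rows make up. A row lasts 1/12 s, in which the tool goes at most 41.7 mm and 7.16 degrees, less where a joint would pass 70% of its speed; a pose out of reach is approached as far as the arm can. A call with a gripper value outside its range is refused whole. The fingers move at their own pace and stop on an object; "grip_force" is the grip in N (left out, the last holds). Time passes only in rows, so rows that repeat a pose let the fingers close, or fill a call up. It gives the time, the measured TCP pose, the force, the opening and the grip force at its end, in the units of the state.
- ctrl.get_state(): the state, without advancing time (a new reading comes with each control period).
- vision.get_image(name): name is "scene" or "top"; returns a dict with "color" (384x512x3 uint8, blue, green, red), "fx", "fy", "cx", "cy" (pixels), "k1" (the pictures are not rectified: a ray, as slopes to the right and down, at radius r is drawn at 1 + k1 r^2 times it, then the intrinsics apply), "extrinsics" (4x4, takes a point from world to camera coordinates). Camera axes: x right, y down, z forward; pixel columns grow to the right and rows downward; lengths in m; the calibration is good to about 2 mm. A picture is of the moment at which its call begins. There is no depth.
- ctrl.close_job(): hands the job in; it is judged then, once.
Trained networks look in the newest picture that a camera, given by its name, has taken for a name from the list of things; names that differ only in an ending like _2 or _b are one class to them, and where a whole thing is asked for, a point or a joint stands for the part that bears it (a point fixed in the world has none). Each returns a list of dicts, best first, with "conf" (0 to 1); they miss things now and then, are a little off and sometimes report something else, mostly with a low value. They report only what shows in the picture. A call takes as long as a camera call. They do not tell look-alikes from the thing itself.
- vision.spot_in(camera, thing): "bbox" ([left, top, right, bottom] in pixels, round what is visible of it).
The state is a dict: "time": time; "joint_positions": joint angles; "qd": joint speeds; "joint_torque": joint torques, N m; "position": TCP position; "tool_rot": TCP orientation; "ft_force": force on the tool from outside, world axes, zero at the start; "torque": the same for the moment, N m; "grip_width": opening from 0.0 (shut) to 1.0 (fully open); "grip_force": force on a finger pad.
Only numpy, scipy, OpenCV 4.12 (cv2) and the standard library are available. Lean on these libraries where they do the work, as an engineer would, in place of code of your own. Each camera call takes 0.05 s, during which the arm holds its last target. There are 200 camera calls.

## Task

Get the autosampler ready for a run. First screw the brass elbow clockwise into its clamped fitting until it stiffens and its spout points at the red mark (a little less than one turn; do not force it on beyond), and only then turn the pump's flywheel clockwise by its crank through the stiff point and leave it just past, with the crank over the green band. At any time, take the finished orange-lidded jar off the sloping shelf and stand it in the yellow tray, and stand every blue-lidded jar flat on the shelf, each centred in a blue circle of its own; leave everything else where it is.

Things in the scene. Friction and masses are not known exactly. Their poses are not given: they have to be found in the camera images.
- clamp: Fixed bench clamp: blue base plate 100 x 90 x 12 mm, two dark jaws (56 mm along x, tops 60 mm above the table, outer faces 38 mm either side) holding an upright round steel female fitting, 36 mm across, top 72 mm above the table. Origin: centre of the underside, on the thread axis. x axis: towards the red mark, a red rectangle on the base plate 39 mm from the axis. z up.
- elbow (a joint): Turn of the brass elbow in its started thread, rad; grows clockwise seen from above (screwing in), 0 to 5.0; starts at 0 to 0.8. Free resistance 0.12 N m; it sinks 0.8 mm per rad. At 5.0 its shoulder lands on the washer, and from there on elbow and washer turn together (joint seat). The spout's direction is the clamp's x axis turned anticlockwise by 5.45 minus elbow minus seat.
- seat (a joint): Turn of the copper crush washer (27 mm across) under the elbow, rad, clockwise from above; 0 until the elbow's shoulder lands on it, then it turns with the elbow. Resists with 0.26 N m plus 0.15 N m per rad, and stays where it is left. At 0.45, with the elbow at 5.0, the spout points at the red mark. Stop at 1.3.
- elbow_grip (a point): Point on the thread axis at the height to grip: 106 mm above the table when the elbow is at 0; its axes turn with the elbow. The elbow's block is 30 mm long (13 mm behind the axis to 17 mm ahead, along the spout), 20 mm wide, from 21 mm below this point to 9 mm above it. Grip its two flat sides from above, the fingers closing across the spout's direction.
- spout (a point): Point at the end of the elbow's horizontal hose spout (13 to 17 mm thick), 45 mm from the thread axis and 7 mm below the grip point's height; shows where the spout points.
- pump: Fixed rinse pump: grey housing 124 (x) x 116 (y) x 40 mm. Origin: centre of the underside, under the flywheel's upright axle; the hub (26 mm across) tops out 66 mm above the table. A green band on the housing's top at the flywheel's edge, 57 mm from the axle along the pump's x axis, spans 0.25 rad either side: the crank must be left over it. z up.
- flywheel (a joint): Turn of the flywheel, rad; grows clockwise from above. Crank direction from the axle = pump's x axis turned anticlockwise by 1.8 minus this value: at 1.8 it is over the middle of the green band. Starts at 0.3 to 0.6; stops at 0 and 2.7. Friction 0.15 N m; compression adds resistance from 0.45, most (0.11 N m) at 0.98, none at 1.5, then helps, most at 2.0. Stays where it is left.
- crank (a point): Middle of the black crank knob, an upright cylinder 16 mm across, from 58 to 92 mm above the table, on the steel flywheel, 43 mm from the axle; this point is 80 mm above the table. The knob does not spin by itself but turns easily between two fingers. The flywheel disc is 106 mm across, its top 58 mm above the table.
- bed: Top of the fixed white sample shelf: a flat bed 104 mm (x, along the slope) by 272 mm (y), tilted 0.21 rad (12 degrees) down towards the robot, with a grey rim 5 mm thick and 6 mm high all round. Origin: middle of its upper face, 55 mm above the table. z axis: normal of the bed; x axis: up the slope; y axis: level, along the shelf.
- spot0 (a point): Centre of a blue circle 50 mm across painted on the sloping bed, one of four, 64 mm apart along the shelf (at bed y = -96 mm), mid-slope, on the bed's face.
- spot1 (a point): Centre of a blue circle 50 mm across painted on the sloping bed, one of four, 64 mm apart along the shelf (at bed y = -32 mm), mid-slope, on the bed's face.
- spot2 (a point): Centre of a blue circle 50 mm across painted on the sloping bed, one of four, 64 mm apart along the shelf (at bed y = 32 mm), mid-slope, on the bed's face.
- spot3 (a point): Centre of a blue circle 50 mm across painted on the sloping bed, one of four, 64 mm apart along the shelf (at bed y = 96 mm), mid-slope, on the bed's face.
- jar0: White sample jar with a blue lid, 40 mm across and 38 mm tall, 60 g; may be absent (two to four are there). Origin: centre of its underside, z up through the lid. At first it stands on the table.
- jar1: White sample jar with a blue lid, 40 mm across and 38 mm tall, 60 g; may be absent (two to four are there). Origin: centre of its underside, z up through the lid. At first it stands on the table.
- jar2: White sample jar with a blue lid, 40 mm across and 38 mm tall, 60 g; may be absent (two to four are there). Origin: centre of its underside, z up through the lid. At first it stands on the table.
- jar3: White sample jar with a blue lid, 40 mm across and 38 mm tall, 60 g; may be absent (two to four are there). Origin: centre of its underside, z up through the lid. At first it stands on the table.
- amber_jar: Finished sample: jar of the same size (40 mm across, 38 mm tall, 60 g) with an orange lid, at first standing somewhere on the sloping shelf. Origin: centre of its underside, z up through the lid.
- tray: Fixed yellow tray, 110 x 110 mm outside, walls 4 mm thick and 18 mm high, inner floor about 4 mm above the table. Origin: centre of its underside; x and y along its sides.
- wash_bottle: Bystander: white wash bottle with a red cap, 56 mm across, 110 mm tall.
- beaker: Bystander: glass beaker 70 mm across, 80 mm tall.
- spanner: Bystander: steel spanner, 150 mm long, lying flat. Origin: centre of its underside.
- marker: Bystander: blue marker pen, 120 mm long, 14 mm thick, lying.
- carton: Bystander: cardboard carton 70 x 120 x 50 mm.
Mind the look-alikes: they are no part of the job. What is shaped like the clamp but pink or purple is not meant.

How it is judged:
By the outcome, as a careful person would: the job done as asked, in the order asked, and still so for the second after the job is handed in, with the robot touching nothing.
Of jar0, jar1, jar2, jar3 only 2 to 4 are there at a start; the rules pass over those that are not, and their reading is None.
At some moment in a run one of jar0, jar1, jar2, jar3 may be knocked a few centimetres aside while the robot is not near it.
It also fails if it takes over 210 s, if anything falls off the work surface, if the arm or the gripper's body presses on something with over 40 N, if the wrist force passes 120 N, or if a joint passes its speed limit or range.

## Working session

There is one attempt and no reset: what is moved stays moved. The work goes in short steps, Python scripts to look and compute and a tool call to move; the robot and the scene stay as the last step left them, time stands still between calls to the robot, and variables do not carry over. Pictures are saved under pics/ and viewed, at most 14 in all, crops included, and the job is handed in when it is done.

Besides the shell and the picture viewer there is one more tool, called after ">>>" as a command line: name --argument value ..., lists and objects as JSON in quotes. jog_arm: Moves the arm, as the interface text tells. Its arguments: {"type":"object","properties":{"increments":{"type":"array"},"grip_force":{"type":"number"}},"required":["increments"]}

```bash
ls; mkdir -p pics
cat > h.py <<'E'
import numpy as np, cv2
from bench import ctrl, vision
from scipy.spatial.transform import Rotation as R
def cam(n):
    d=vision.get_image(n); return d
def proj(d,P):
    P=np.atleast_2d(P); E=np.array(d["extrinsics"]); c=P@E[:3,:3].T+E[:3,3]
    s=c[:,:2]/c[:,2:]; r2=(s**2).sum(1,keepdims=True); s=s*(1+d["k1"]*r2)
    return s*[d["fx"],d["fy"]]+[d["cx"],d["cy"]]
def ray(d,uv):
    s0=(np.array(uv,float)-[d["cx"],d["cy"]])/[d["fx"],d["fy"]]; s=s0.copy()
    for _ in range(20): s=s0/(1+d["k1"]*(s@s))
    E=np.array(d["extrinsics"]); v=E[:3,:3].T@np.r_[s,1]; o=-E[:3,:3].T@E[:3,3]
    return o,v
def atz(d,uv,z):
    o,v=ray(d,uv); return o+v*(z-o[2])/v[2]
def st():
    s=ctrl.get_state(); print("t",round(s["time"],2),"p",np.round(s["position"],4),"rv",np.round(s["tool_rot"],3),"F",np.round(s["ft_force"],1),"g",round(s["grip_width"],3)); return s
E
python3 - <<'E'
from h import *
for n in("scene","top"):
    d=cam(n); cv2.imwrite(f"pics/{n}0.png",cv2.resize(d["color"],(800,600),interpolation=cv2.INTER_CUBIC))
    E=np.array(d["extrinsics"]); print(n,d["fx"],d["k1"],"campos",np.round(-E[:3,:3].T@E[:3,3],3))
    for t in "clamp elbow seat spout pump crank bed jar0 amber_jar tray wash_bottle beaker spanner marker carton".split():
        print(t,[(np.round(b["bbox"]).astype(int).tolist(),round(b["conf"],2)) for b in vision.spot_in(n,t)][:6])
s=st()
E
```

```text
pics
scene 438.5039820111364 0.02794695715084511 campos [1.207 0.661 0.985]
clamp [([270, 144, 304, 184], 0.91), ([206, 146, 238, 187], 0.74), ([275, 119, 307, 148], 0.61), ([137, 208, 179, 249], 0.58), ([292, 252, 410, 300], 0.51)]
elbow [([209, 146, 227, 155], 0.59), ([135, 206, 160, 220], 0.57)]
seat [([228, 230, 285, 282], 0.71), ([209, 144, 228, 162], 0.63), ([277, 115, 296, 128], 0.48)]
spout [([209, 145, 225, 157], 0.64), ([279, 143, 296, 159], 0.64), ([280, 117, 295, 129], 0.64), ([135, 208, 154, 223], 0.56)]
pump [([229, 230, 285, 281], 0.86), ([308, 230, 323, 251], 0.37)]
crank [([238, 234, 278, 263], 0.68)]
bed [([290, 249, 412, 300], 0.98)]
jar0 [([255, 187, 267, 202], 0.56), ([312, 230, 325, 252], 0.54)]
amber_jar [([313, 264, 328, 282], 0.84), ([240, 233, 278, 265], 0.65), ([173, 188, 223, 222], 0.45)]
tray [([176, 190, 223, 221], 0.65)]
wash_bottle [([192, 239, 212, 277], 0.62)]
beaker [([241, 281, 271, 317], 0.87)]
spanner [([154, 152, 184, 174], 0.6)]
marker [([294, 252, 409, 300], 0.75), ([191, 240, 211, 278], 0.72)]
carton [([218, 127, 252, 154], 0.9), ([205, 148, 
[... 453 characters left out ...]
4], 0.44)]
spout [([285, 243, 297, 265], 0.43), ([331, 292, 343, 311], 0.43)]
pump []
crank [([198, 124, 234, 159], 0.85)]
bed [([104, 138, 183, 231], 0.77)]
jar0 [([218, 201, 233, 214], 0.54), ([272, 198, 288, 210], 0.53), ([189, 193, 203, 208], 0.53)]
amber_jar [([147, 149, 167, 168], 0.58), ([189, 190, 204, 207], 0.55)]
tray [([296, 129, 333, 167], 0.81)]
wash_bottle [([232, 89, 251, 117], 0.89), ([195, 120, 244, 173], 0.22)]
beaker [([166, 95, 194, 122], 0.76), ([104, 134, 178, 231], 0.46)]
spanner [([376, 146, 399, 194], 0.79)]
marker [([142, 238, 160, 269], 0.6)]
carton [([353, 231, 398, 267], 0.97)]
t 1.6 p [ 0.2452 -0.602   0.2226] rv [ 3.083  0.604 -0.   ] F [ 0.  -0.3  0.1] g 1.001
```

View pics/scene0.png

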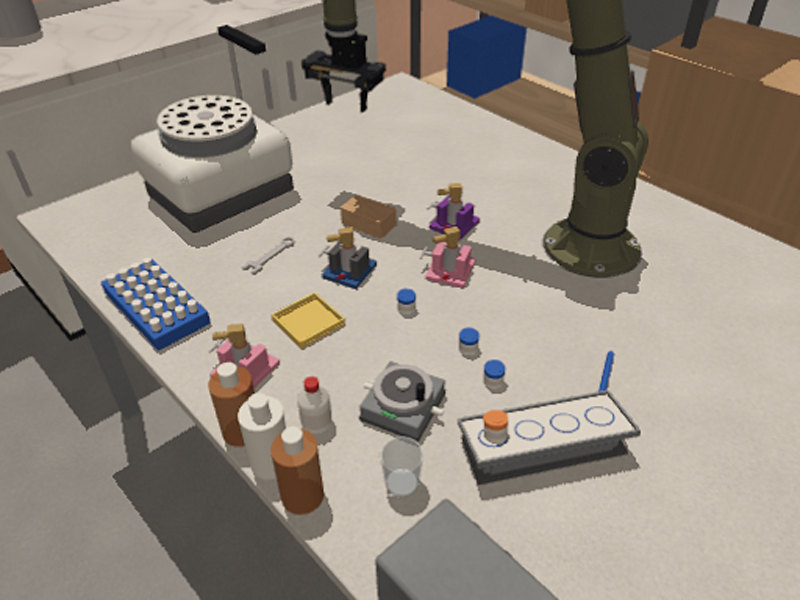

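View pics/top0.png

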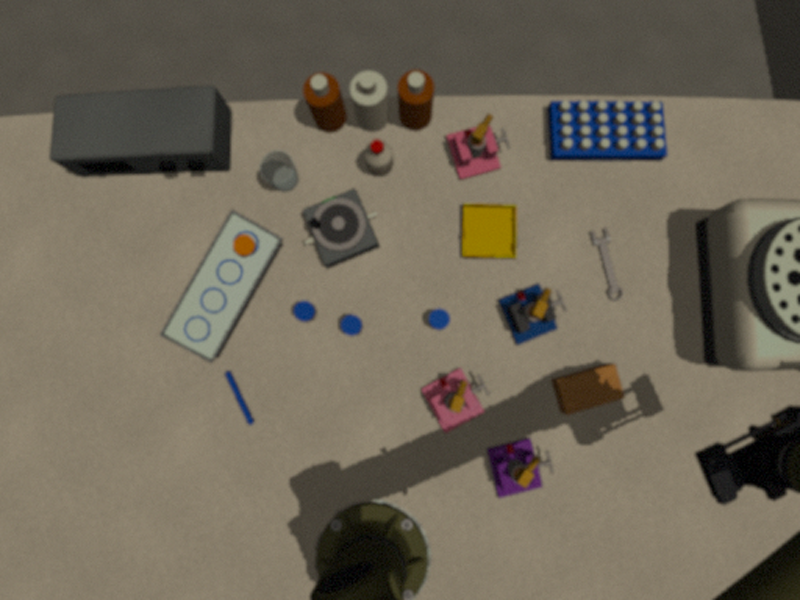

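The blue-based clamp (scene 348,265; top 527,312) is the one meant. Its look-alikes are pink (scene 450,265; scene 240,360) and purple (scene 455,215). There are three blue-lidded jars (top 438,319; 350,325; 304,311), and the amber jar stands on the shelf at top (245,245). I'll take one close crop and measure.

```bash
cat >> h.py <<'E'
def blob(d,lo,hi,box,amin=8):
    """HSV blobs in box (l,t,r,b); returns list of (area,cx,cy)"""
    l,t,r,b=box; m=cv2.inRange(cv2.cvtColor(d["color"],cv2.COLOR_BGR2HSV)[t:b,l:r],lo,hi)
    n,_,s,c=cv2.connectedComponentsWithStats(m)
    return sorted([(int(s[i,4]),*(c[i]+[l,t])) for i in range(1,n) if s[i,4]>=amin],reverse=True)
BLUE=((100,120,50),(125,255,255)); ORG=((5,170,100),(16,255,255)); RED=((0,150,60),(4,255,255)); YEL=((22,150,80),(32,255,255)); GRN=((45,90,40),(85,255,255))
E
python3 - <<'E'
from h import *
D={n:cam(n) for n in("scene","top")}
t,s=D["top"],D["scene"]
cr=lambda d,b:cv2.resize(d["color"][b[1]:b[3],b[0]:b[2]],(390,290),interpolation=cv2.INTER_CUBIC)
im=np.vstack([np.hstack([cr(t,(308,172,376,222)),cr(s,(192,137,260,187))]),np.hstack([cr(t,(184,112,252,162)),cr(s,(220,222,296,282))])])
cv2.imwrite("pics/crop1.png",im)
print("jars top",[(a,np.round(atz(t,(u,v),.038),4)) for a,u,v in blob(t,*BLUE,(180,185,295,220))])
print("jars scene",[(a,np.round(atz(s,(u,v),.038),4)) for a,u,v in blob(s,*BLUE,(250,180,330,245))])
print("amber",[(a,np.round(atz(t,(u,v),.095),4)) for a,u,v in blob(t,*ORG,(140,140,175,175))],[(a,np.round(atz(s,(u,v),.095),4)) for a,u,v in blob(s,*ORG,(300,255,335,290))])
print("tray top",[(a,np.round(atz(t,(u,v),.008),4)) for a,u,v in blob(t,*YEL,(285,120,340,175))],[(a,np.round(atz(s,(u,v),.008),4)) for a,u,v in blob(s,*YEL,(165,180,230,230))])
print("green",[(a,u,v,np.round(atz(t,(u,v),.04),4)) for a,u,v in blob(t,*GRN,(184,112,252,175),3)],[(a,u,v,np.round(atz(s,(u,v),.04),4)) for a,u,v in blob(s,*GRN,(220,222,296,282),3)])
print("red",[(a,u,v,np.round(atz(t,(u,v),.012),4)) for a,u,v in blob(t,*RED,(315,180,365,225),2)],[(a,u,v,np.round(atz(s,(u,v),.012),4)) for a,u,v in blob(s,*RED,(200,140,245,190),2)])
E
```

```text
jars top [(121, array([0.4624, 0.033 , 0.038 ])), (118, array([ 0.4714, -0.1387,  0.038 ])), (118, array([0.4906, 0.1256, 0.038 ]))]
jars scene [(122, array([0.4938, 0.1295, 0.038 ])), (107, array([0.4651, 0.037 , 0.038 ])), (88, array([ 0.4741, -0.1343,  0.038 ]))]
amber [(30, array([0.6181, 0.2354, 0.095 ])), (13, array([0.6041, 0.2176, 0.095 ]))] [(40, array([0.6296, 0.2448, 0.095 ]))]
tray top [(1157, array([ 0.6512, -0.2462,  0.008 ]))] [(10, array([ 0.6246, -0.3036,  0.008 ]))]
green [] [(22, np.float64(248.5), np.float64(264.72727272727275), array([0.7102, 0.0757, 0.04  ]))]
red [(5, np.float64(332.6), np.float64(188.6), array([ 0.5182, -0.305 ,  0.012 ]))] [(6, np.float64(217.66666666666666), np.float64(176.66666666666666), array([ 0.5152, -0.3056,  0.012 ]))]
```

View pics/crop1.png

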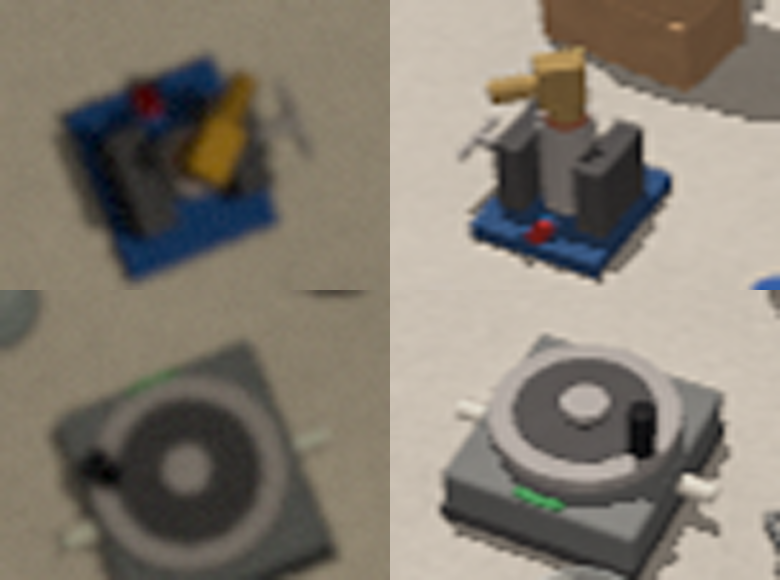

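Run:
```python
from h import *
D={n:cam(n) for n in("scene","top")}
t,s=D["top"],D["scene"]
def T(x,y,b): return (b[0]+(x)*68/390-.5,b[1]+y*50/290-.5)
tc=(308,172);tp=(184,112)
P=lambda d,uv,z:np.round(atz(d,uv,z),4)[:2]
cs=[P(t,T(*c,tc),.012) for c in((65,118),(210,57),(275,218),(130,278))]
print("plate corners",cs,"centre",np.mean(cs,0))
print("edges",[np.degrees(np.arctan2(*(cs[(i+1)%4]-cs[i])[::-1])) for i in range(4)],[np.linalg.norm(cs[(i+1)%4]-cs[i]) for i in range(4)])
print("elbow spouttip",P(t,T(245,76,tc),.1),"blockc",P(t,T(210,158,tc),.115))
S1=lambda x,y:(192+(x-390)*68/390-.5,137+y*50/290-.5)
print("scene spout tip",P(s,S1(490,90),.099),"block top c",P(s,S1(560,58),.115))
S2=lambda x,y:(220+(x-390)*76/390-.5,222+(y-290)*60/290-.5)
print("hub",P(t,T(187,178,tp),.066),P(s,S2(585,402),.066))
print("knob top",P(t,T(98,172,tp),.092),P(s,S2(642,405),.092),"green",P(t,T(152,90,tp),.04),P(s,S2(537,497),.04))
cs=[P(t,T(x,y-290,tp),.04) for x,y in((52,428),(245,342),(338,553))];print("pump corners",cs,"c",(cs[0]+cs[2])/2)
# bed: fit blue circles + rim from top/scene
for d,b in((t,(100,130,190,235)),(s,(285,245,415,305))):
    g=cv2.inRange(cv2.cvtColor(d["color"],cv2.COLOR_BGR2HSV)[b[1]:b[3],b[0]:b[2]],(105,40,60),(130,255,255))
    n,_,st_,c=cv2.connectedComponentsWithStats(cv2.dilate(g,np.ones((2,2))))
    for i in range(1,n):
        if st_[i,4]>25: 
            l,tt,w,h=st_[i,:4]; uv=(l+w/2-1+b[0],tt+h/2-1+b[1]); print("circ",st_[i,2:].tolist(),np.round(uv,1),P(d,uv,.055))
    print([ (a,round(u,1),round(v,1)) for a,u,v in blob(d,*ORG,b)])
print(P(t,(0.64*245,.64*245),.094))
```

```text
plate corners [array([ 0.5086, -0.2613]), array([ 0.5407, -0.3423]), array([ 0.4527, -0.375 ]), array([ 0.4218, -0.2943])] centre [ 0.48095  -0.318225]
edges [np.float64(-68.38176054024557), np.float64(-159.6153915843827), np.float64(110.95182447986153), np.float64(20.816019243678443)] [np.float64(0.08712869791291498), np.float64(0.0938791244100625), np.float64(0.08641354060562498), np.float64(0.09286140210011913)]
elbow spouttip [ 0.5202 -0.3394] blockc [ 0.4782 -0.3166]
scene spout tip [ 0.5165 -0.342 ] block top c [ 0.4793 -0.3208]
hub [0.6595 0.054 ] [0.6585 0.056 ]
knob top [0.6574 0.097 ] [0.6537 0.0952] green [0.7147 0.0765] [0.71  0.074]
pump corners [array([0.6893, 0.1313]), array([0.7347, 0.0256]), array([ 0.618 , -0.0243])] c [0.65365 0.0535 ]
circ [9, 13, 35] [160.5 153.5] [0.6304 0.2278]
[(41, np.float64(155.7), np.float64(156.2))]
circ [7, 7, 39] [385.5 247.5] [0.3969 0.3003]
circ [10, 12, 40] [378. 266.] [0.4665 0.325 ]
circ [6, 11, 33] [390.  266.5] [0.4443 0.3479]
circ [7, 12, 35] [354.5 270. ] [0.5234 0.2905]
circ [12, 11, 41] [365.  271.5] [0.507  0.3126]
circ [10, 10, 31] [343. 277.] [0.5639 0.2843]
circ [20, 12, 65] [315. 280.] [0.6249 0.2408]
[(41, np.float64(316.4), np.float64(272.2))]
[0.6125 0.2277]
```

The blue-plate crop confirms the right clamp: red mark at crop (147,100), spout tip at (245,76). The elbow is at about 0.07, the flywheel at about 0.55. Next I'll fit the bed and plan the first move.

```bash
cat >> h.py <<'E'
def rot(th,tilt=None):
    M=R.from_euler("z",th)*R.from_rotvec([np.pi,0,0])
    return M if tilt is None else R.from_rotvec(tilt)*M
def yaw(M): x=M.as_matrix()[:,0]; return np.arctan2(x[1],x[0])
def plan(p1,dth,n,tilt=None,start=None):
    """n calls from current pose to p1, yaw changed by dth (ccw +), ending tilt"""
    s=ctrl.get_state(); p0=np.array(s["position"]); R0=R.from_rotvec(s["tool_rot"]); t0=yaw(R0)
    p,M=p0,R0
    for i in range(1,n+1):
        f=i/n; q=p0+(np.array(p1)-p0)*f; N=rot(t0+dth*f,None if tilt is None else np.array(tilt)*f)
        if i==n and tilt is None: N=rot(t0+dth)
        print("  call",i,"t",np.round(M.inv().apply(q-p)*1000,1),"w",np.round((M.inv()*N).as_rotvec(),3)); p,M=q,N
def here():
    s=st(); print("yaw",round(yaw(R.from_rotvec(s["tool_rot"])),3),"tau",np.round(s["torque"],2),"j7",round(s["joint_positions"][6],2)); return s
E
python3 - <<'E'
from h import *
from scipy.optimize import least_squares
D={n:cam(n) for n in("scene","top")}
def bedpts(x,y,th,pts):
    M=R.from_euler("z",th)*R.from_euler("y",-.21); return M.apply(pts)+[x,y,.055]
pts=np.array([[0,b,0] for b in(-.096,-.032,.032,.096)])
obs={"top":[(245,243),(230,272),(213.5,301),(197,329)],"scene":[(490,437),(529,430),(565,423),(599.5,416)]}
f=lambda q:np.concatenate([(proj(D[n],bedpts(*q,pts))-(np.array(obs[n])*.64-.2))[ (1 if n=="x" else 0):].ravel() for n in obs])
r=least_squares(f,[.53,.28,1.06],loss="soft_l1"); print("bed",r.x,np.round(r.fun,1)); print(bedpts(*r.x,pts).round(4))
c=np.array([[a,b,.006] for a,b in((57,141),(57,-141),(-57,-141),(-57,141))])*[.001,.001,1]
for n in D: print(n,"corners800",(proj(D[n],bedpts(*r.x,c))/.64).round().tolist())
here(); plan([.481,-.318,.17],2.207,4)
E
```

```text
bed [0.54004019 0.28669855 1.05472605] [ 0.2  0.4 -0.6 -0.1 -0.4 -0.4 -0.2 -0.1  1.5 -0.1 -0.3 -0.2 -0.7 -0.2
 -0.5 -0.1]
[[0.6235 0.2393 0.055 ]
 [0.5679 0.2709 0.055 ]
 [0.5122 0.3025 0.055 ]
 [0.4565 0.3341 0.055 ]]
scene corners800 [[640.0, 429.0], [477.0, 462.0], [456.0, 417.0], [607.0, 389.0]]
top corners800 [[158.0, 335.0], [230.0, 209.0], [282.0, 238.0], [211.0, 363.0]]
t 1.9 p [ 0.2452 -0.602   0.2226] rv [ 3.083  0.604 -0.   ] F [ 0.2  0.  -0.4] g 0.998
yaw 0.387 tau [-0.03 -0.01 -0.01] j7 -0.06
  call 1 t [ 81.4 -43.5  13.1] w [ 0.     0.    -0.552]
  call 2 t [92.1  5.6 13.1] w [ 0.     0.    -0.552]
  call 3 t [75.5 53.1 13.1] w [ 0.     0.    -0.552]
  call 4 t [36.5 84.8 13.1] w [-0.     0.    -0.552]
```

>>> jog_arm --increments '[{"tx":81.4,"ty":-43.5,"tz":13.1,"wx":0,"wy":0,"wz":-0.552,"gripper":1},{"tx":81.4,"ty":-43.5,"tz":13.1,"wx":0,"wy":0,"wz":-0.552,"gripper":1},{"tx":81.4,"ty":-43.5,"tz":13.1,"wx":0,"wy":0,"wz":-0.552,"gripper":1},{"tx":81.4,"ty":-43.5,"tz":13.1,"wx":0,"wy":0,"wz":-0.552,"gripper":1},{"tx":81.4,"ty":-43.5,"tz":13.1,"wx":0,"wy":0,"wz":-0.552,"gripper":1}]' --grip_force 50

```text
time: 2.32
position: [0.3056, -0.5297, 0.2096]
tool_rot: [2.795, 1.433, 0.0]
ft_force: [-0.4, -0.6, -0.7]
grip_width: 1.002
grip_force: 0.0
```

>>> jog_arm --increments '[{"tx":92.1,"ty":5.6,"tz":13.1,"wx":0,"wy":0,"wz":-0.552,"gripper":1},{"tx":92.1,"ty":5.6,"tz":13.1,"wx":0,"wy":0,"wz":-0.552,"gripper":1},{"tx":92.1,"ty":5.6,"tz":13.1,"wx":0,"wy":0,"wz":-0.552,"gripper":1},{"tx":92.1,"ty":5.6,"tz":13.1,"wx":0,"wy":0,"wz":-0.552,"gripper":1},{"tx":92.1,"ty":5.6,"tz":13.1,"wx":0,"wy":0,"wz":-0.552,"gripper":1}]'

```text
time: 2.73
position: [0.3644, -0.4586, 0.1965]
tool_rot: [2.299, 2.141, 0.0]
ft_force: [0.1, -0.5, 0.1]
grip_width: 0.996
grip_force: 0.0
```

>>> jog_arm --increments '[{"tx":75.5,"ty":53.1,"tz":13.1,"wx":0,"wy":0,"wz":-0.552,"gripper":1},{"tx":75.5,"ty":53.1,"tz":13.1,"wx":0,"wy":0,"wz":-0.552,"gripper":1},{"tx":75.5,"ty":53.1,"tz":13.1,"wx":0,"wy":0,"wz":-0.552,"gripper":1},{"tx":75.5,"ty":53.1,"tz":13.1,"wx":0,"wy":0,"wz":-0.552,"gripper":1},{"tx":75.5,"ty":53.1,"tz":13.1,"wx":0,"wy":0,"wz":-0.552,"gripper":1}]'

```text
time: 3.15
position: [0.4232, -0.3875, 0.1833]
tool_rot: [1.628, 2.687, 0.0]
ft_force: [0.9, -0.5, -0.4]
grip_width: 0.999
grip_force: 0.0
```

>>> jog_arm --increments '[{"tx":36.5,"ty":84.8,"tz":13.1,"wx":0,"wy":0,"wz":-0.552,"gripper":1},{"tx":36.5,"ty":84.8,"tz":13.1,"wx":0,"wy":0,"wz":-0.552,"gripper":1},{"tx":36.5,"ty":84.8,"tz":13.1,"wx":0,"wy":0,"wz":-0.552,"gripper":1},{"tx":36.5,"ty":84.8,"tz":13.1,"wx":0,"wy":0,"wz":-0.552,"gripper":1},{"tx":36.5,"ty":84.8,"tz":13.1,"wx":0,"wy":0,"wz":-0.552,"gripper":1}]'

```text
time: 3.57
position: [0.482, -0.3163, 0.1701]
tool_rot: [0.835, 3.029, 0.0]
ft_force: [-0.6, -0.3, 0.0]
grip_width: 0.997
grip_force: 0.0
```

Run:
```python
from h import *
here(); s=cam("scene"); cv2.imwrite("pics/s1.png",cv2.resize(s["color"][110:200,160:300],(700,450),interpolation=cv2.INTER_CUBIC))
S=lambda p:((proj(s,p)-[160,110]+.5)*5-.5).round().tolist()
print("axis z.115,.072",S([[.481,-.318,.115],[.481,-.318,.072]]),"tip expected",S([[.481+.045*np.cos(-.548),-.318+.045*np.sin(-.548),.099]]))
```

```text
t 3.57 p [ 0.482  -0.3163  0.1701] rv [0.835 3.029 0.   ] F [-0.6 -0.3  0. ] g 0.997
yaw 2.604 tau [ 0.   -0.09 -0.  ] j7 1.47
axis z.115,.072 [[308.0, 187.0], [312.0, 238.0]] tip expected [[244.0, 214.0]]
```

View pics/s1.png

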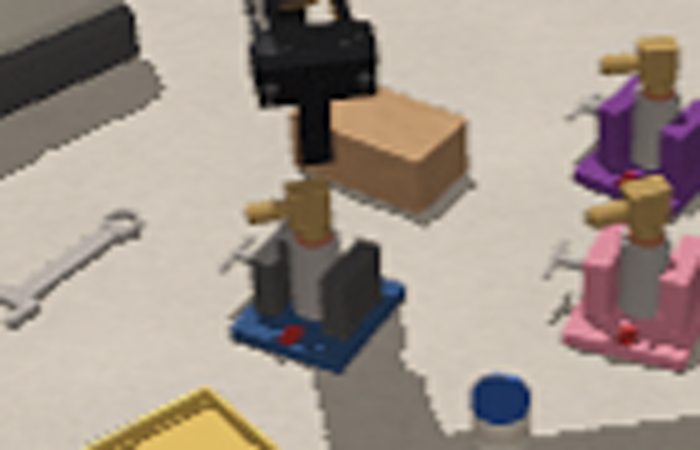

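The elbow's block top is at (308,185) and the spout tip at (248,213), both matching the prediction. Descending and gripping.

>>> jog_arm --increments '[{"tz":20,"gripper":1},{"tz":45,"gripper":1},{"tz":70,"gripper":1},{"tz":83,"gripper":1},{"tz":83,"gripper":0.6}]'

```text
validation failed for argument at $.in...
```

>>> jog_arm --increments '[{"tz":0,"gripper":0.35},{"tz":0,"gripper":0.3},{"tz":0,"gripper":0.25},{"tz":0,"gripper":0.15},{"tz":0,"gripper":0.0}]'

```text
validation failed for argument at $.in...
```

>>> jog_arm --increments '[{"tz":0,"gripper":0},{"tz":0,"gripper":0},{"tz":0,"gripper":0},{"tz":0,"gripper":0},{"tz":0,"gripper":0}]'

```text
validation failed for argument at $.in...
```

Run:
```python
from h import *
here()
```

```text
t 3.62 p [ 0.4815 -0.3172  0.1702] rv [ 0.838  3.028 -0.   ] F [ 0.1 -0.2  0.2] g 1.0
yaw 2.602 tau [ 0.01 -0.08 -0.01] j7 1.47
```

>>> jog_arm --increments '[{"tx":0,"ty":0,"tz":20,"wx":0,"wy":0,"wz":0,"gripper":1},{"tx":0,"ty":0,"tz":45,"wx":0,"wy":0,"wz":0,"gripper":1},{"tx":0,"ty":0,"tz":70,"wx":0,"wy":0,"wz":0,"gripper":1},{"tx":0,"ty":0,"tz":83,"wx":0,"wy":0,"wz":0,"gripper":1},{"tx":0,"ty":0,"tz":83,"wx":0,"wy":0,"wz":0,"gripper":0.6}]'

```text
time: 4.03
position: [0.4787, -0.3169, 0.0839]
tool_rot: [-0.849, -3.019, -0.003]
ft_force: [-1.0, 0.3, -1.6]
grip_width: 0.972
grip_force: 0.0
```

>>> jog_arm --increments '[{"tx":0,"ty":0,"tz":0,"wx":0,"wy":0,"wz":0,"gripper":0.35},{"tx":0,"ty":0,"tz":0,"wx":0,"wy":0,"wz":0,"gripper":0.3},{"tx":0,"ty":0,"tz":0,"wx":0,"wy":0,"wz":0,"gripper":0.25},{"tx":0,"ty":0,"tz":0,"wx":0,"wy":0,"wz":0,"gripper":0.15},{"tx":0,"ty":0,"tz":0,"wx":0,"wy":0,"wz":0,"gripper":0}]'

```text
time: 4.45
position: [0.4816, -0.3184, 0.0883]
tool_rot: [0.848, 3.023, -0.001]
ft_force: [-0.1, -0.3, 0.7]
grip_width: 0.635
grip_force: 0.0
```

>>> jog_arm --increments '[{"tx":0,"ty":0,"tz":0,"wx":0,"wy":0,"wz":0,"gripper":0},{"tx":0,"ty":0,"tz":0,"wx":0,"wy":0,"wz":0,"gripper":0},{"tx":0,"ty":0,"tz":0,"wx":0,"wy":0,"wz":0,"gripper":0},{"tx":0,"ty":0,"tz":0,"wx":0,"wy":0,"wz":0,"gripper":0},{"tx":0,"ty":0,"tz":0,"wx":0,"wy":0,"wz":0,"gripper":0}]'

```text
time: 4.87
position: [0.4805, -0.3186, 0.0872]
tool_rot: [-0.848, -3.025, 0.002]
ft_force: [-4.4, -6.3, 0.8]
grip_width: 0.246
grip_force: 4.1
```

Run:
```python
from h import *
here()
```

```text
t 4.87 p [ 0.4805 -0.3186  0.0872] rv [-8.480e-01 -3.025e+00  2.000e-03] F [-4.4 -6.3  0.8] g 0.246
yaw 2.595 tau [-1.44  0.84  0.16] j7 1.43
```

>>> jog_arm --increments '[{"tx":0,"ty":0,"tz":0,"wx":0,"wy":0,"wz":0,"gripper":0},{"tx":0,"ty":0,"tz":0,"wx":0,"wy":0,"wz":0,"gripper":0},{"tx":0,"ty":0,"tz":0.1,"wx":0,"wy":0,"wz":0.1,"gripper":0},{"tx":0,"ty":0,"tz":0.2,"wx":0,"wy":0,"wz":0.2,"gripper":0},{"tx":0,"ty":0,"tz":0.2,"wx":0,"wy":0,"wz":0.3,"gripper":0}]'

```text
time: 5.28
position: [0.4803, -0.3191, 0.0869]
tool_rot: [-1.299, -2.86, 0.002]
ft_force: [-2.3, -3.7, -0.4]
grip_width: 0.229
grip_force: 48.8
```

Run:
```python
from h import *
here()
```

```text
t 5.28 p [ 0.4803 -0.3191  0.0869] rv [-1.299e+00 -2.860e+00  2.000e-03] F [-2.3 -3.7 -0.4] g 0.229
yaw 2.289 tau [-0.62  0.27  0.15] j7 1.14
```

>>> jog_arm --increments '[{"tx":0,"ty":0,"tz":0.1,"wx":0,"wy":0,"wz":0.12,"gripper":0},{"tx":0,"ty":0,"tz":0.2,"wx":0,"wy":0,"wz":0.24,"gripper":0},{"tx":0,"ty":0,"tz":0.3,"wx":0,"wy":0,"wz":0.36,"gripper":0},{"tx":0,"ty":0,"tz":0.4,"wx":0,"wy":0,"wz":0.48,"gripper":0},{"tx":0,"ty":0,"tz":0.5,"wx":0,"wy":0,"wz":0.6,"gripper":0}]'

```text
time: 5.7
position: [0.4804, -0.3191, 0.0864]
tool_rot: [2.087, 2.348, -0.002]
ft_force: [-1.4, -3.5, 0.3]
grip_width: 0.23
grip_force: 48.8
```

>>> jog_arm --increments '[{"tx":0,"ty":0,"tz":0.1,"wx":0,"wy":0,"wz":0.12,"gripper":0},{"tx":0,"ty":0,"tz":0.2,"wx":0,"wy":0,"wz":0.24,"gripper":0},{"tx":0,"ty":0,"tz":0.3,"wx":0,"wy":0,"wz":0.36,"gripper":0},{"tx":0,"ty":0,"tz":0.4,"wx":0,"wy":0,"wz":0.48,"gripper":0},{"tx":0,"ty":0,"tz":0.5,"wx":0,"wy":0,"wz":0.6,"gripper":0}]'

```text
time: 6.12
position: [0.4806, -0.3191, 0.086]
tool_rot: [2.687, 1.626, -0.002]
ft_force: [-2.3, -3.4, 0.3]
grip_width: 0.234
grip_force: 48.8
```

>>> jog_arm --increments '[{"tx":0,"ty":0,"tz":0.1,"wx":0,"wy":0,"wz":0.12,"gripper":0},{"tx":0,"ty":0,"tz":0.2,"wx":0,"wy":0,"wz":0.24,"gripper":0},{"tx":0,"ty":0,"tz":0.3,"wx":0,"wy":0,"wz":0.36,"gripper":0},{"tx":0,"ty":0,"tz":0.4,"wx":0,"wy":0,"wz":0.48,"gripper":0},{"tx":0,"ty":0,"tz":0.5,"wx":0,"wy":0,"wz":0.6,"gripper":0}]'

```text
time: 6.53
position: [0.4806, -0.3193, 0.0855]
tool_rot: [3.047, 0.759, -0.001]
ft_force: [-1.3, -2.9, -0.2]
grip_width: 0.233
grip_force: 48.9
```

>>> jog_arm --increments '[{"tx":0,"ty":0,"tz":0.1,"wx":0,"wy":0,"wz":0.12,"gripper":0},{"tx":0,"ty":0,"tz":0.2,"wx":0,"wy":0,"wz":0.24,"gripper":0},{"tx":0,"ty":0,"tz":0.3,"wx":0,"wy":0,"wz":0.36,"gripper":0},{"tx":0,"ty":0,"tz":0.4,"wx":0,"wy":0,"wz":0.48,"gripper":0},{"tx":0,"ty":0,"tz":0.4,"wx":0,"wy":0,"wz":0.6,"gripper":0}]'

```text
time: 6.95
position: [0.4806, -0.3194, 0.085]
tool_rot: [3.135, -0.175, -0.0]
ft_force: [-0.6, -4.6, -0.1]
grip_width: 0.23
grip_force: 48.9
```

>>> jog_arm --increments '[{"tx":0,"ty":0,"tz":0,"wx":0,"wy":0,"wz":0,"gripper":0},{"tx":0,"ty":0,"tz":0,"wx":0,"wy":0,"wz":0,"gripper":0.2},{"tx":0,"ty":0,"tz":0,"wx":0,"wy":0,"wz":0,"gripper":0.8},{"tx":0,"ty":0,"tz":0,"wx":0,"wy":0,"wz":0,"gripper":0.8},{"tx":0,"ty":0,"tz":0,"wx":0,"wy":0,"wz":0,"gripper":0.8}]'

```text
time: 7.37
position: [0.4817, -0.3164, 0.085]
tool_rot: [-3.136, 0.161, -0.001]
ft_force: [0.2, 0.2, -0.0]
grip_width: 0.373
grip_force: 0.0
```

Run:
```python
from h import *
here()
```

```text
t 7.37 p [ 0.4817 -0.3164  0.085 ] rv [-3.136e+00  1.610e-01 -1.000e-03] F [ 0.2  0.2 -0. ] g 0.373
yaw -0.103 tau [ 0.04  0.02 -0.06] j7 -1.17
```

>>> jog_arm --increments '[{"tx":0,"ty":0,"tz":0,"wx":0,"wy":0,"wz":0,"gripper":0.9},{"tx":0,"ty":0,"tz":-10,"wx":0,"wy":0,"wz":0,"gripper":0.9},{"tx":0,"ty":0,"tz":-25,"wx":0,"wy":0,"wz":0,"gripper":0.9},{"tx":-0.8,"ty":2.1,"tz":-45,"wx":0,"wy":0,"wz":0,"gripper":0.9},{"tx":-0.8,"ty":2.1,"tz":-45,"wx":0,"wy":0,"wz":0,"gripper":0.9}]'

```text
time: 7.78
position: [0.4824, -0.3212, 0.1348]
tool_rot: [3.134, -0.164, 0.01]
ft_force: [0.3, -1.1, 0.0]
grip_width: 0.747
grip_force: 0.0
```

>>> jog_arm --increments '[{"tx":0,"ty":0,"tz":0,"wx":0,"wy":0,"wz":-0.12,"gripper":0.9},{"tx":0,"ty":0,"tz":0,"wx":0,"wy":0,"wz":-0.24,"gripper":0.9},{"tx":0,"ty":0,"tz":0,"wx":0,"wy":0,"wz":-0.36,"gripper":0.9},{"tx":0,"ty":0,"tz":0,"wx":0,"wy":0,"wz":-0.48,"gripper":0.9},{"tx":0,"ty":0,"tz":0,"wx":0,"wy":0,"wz":-0.6,"gripper":0.9}]'

```text
time: 8.2
position: [0.4802, -0.3195, 0.1303]
tool_rot: [-3.043, -0.78, -0.001]
ft_force: [0.0, 0.2, -0.3]
grip_width: 0.896
grip_force: 0.0
```

>>> jog_arm --increments '[{"tx":0,"ty":0,"tz":0,"wx":0,"wy":0,"wz":-0.12,"gripper":0.9},{"tx":0,"ty":0,"tz":0,"wx":0,"wy":0,"wz":-0.24,"gripper":0.9},{"tx":0,"ty":0,"tz":0,"wx":0,"wy":0,"wz":-0.36,"gripper":0.9},{"tx":0,"ty":0,"tz":0,"wx":0,"wy":0,"wz":-0.48,"gripper":0.9},{"tx":0,"ty":0,"tz":0,"wx":0,"wy":0,"wz":-0.6,"gripper":0.9}]'

```text
time: 8.62
position: [0.4802, -0.3195, 0.1303]
tool_rot: [2.677, 1.644, 0.001]
ft_force: [-0.2, 0.0, 0.2]
grip_width: 0.895
grip_force: 0.0
```

>>> jog_arm --increments '[{"tx":0,"ty":0,"tz":0,"wx":0,"wy":0,"wz":-0.12,"gripper":0.9},{"tx":0,"ty":0,"tz":0,"wx":0,"wy":0,"wz":-0.24,"gripper":0.9},{"tx":0,"ty":0,"tz":0,"wx":0,"wy":0,"wz":-0.36,"gripper":0.9},{"tx":0,"ty":0,"tz":0,"wx":0,"wy":0,"wz":-0.48,"gripper":0.9},{"tx":0,"ty":0,"tz":0,"wx":0,"wy":0,"wz":-0.6,"gripper":0.9}]'

```text
time: 9.03
position: [0.4802, -0.3195, 0.1303]
tool_rot: [2.071, 2.362, 0.001]
ft_force: [-0.0, 0.7, -0.1]
grip_width: 0.9
grip_force: 0.0
```

>>> jog_arm --increments '[{"tx":0,"ty":0,"tz":0,"wx":0,"wy":0,"wz":-0.12,"gripper":0.9},{"tx":0,"ty":0,"tz":0,"wx":0,"wy":0,"wz":-0.24,"gripper":0.9},{"tx":0,"ty":0,"tz":0,"wx":0,"wy":0,"wz":-0.36,"gripper":0.9},{"tx":0,"ty":0,"tz":0,"wx":0,"wy":0,"wz":-0.48,"gripper":0.9},{"tx":0,"ty":0,"tz":0,"wx":0,"wy":0,"wz":-0.6,"gripper":0.9}]'

```text
time: 9.45
position: [0.4802, -0.3195, 0.1303]
tool_rot: [1.281, 2.868, 0.001]
ft_force: [0.1, -1.2, 0.0]
grip_width: 0.903
grip_force: 0.0
```

>>> jog_arm --increments '[{"tx":0,"ty":0,"tz":0,"wx":0,"wy":0,"wz":-0.12,"gripper":0.7},{"tx":0,"ty":0,"tz":0,"wx":0,"wy":0,"wz":-0.24,"gripper":0.7},{"tx":0,"ty":0,"tz":0,"wx":0,"wy":0,"wz":-0.36,"gripper":0.7},{"tx":0,"ty":0,"tz":0,"wx":0,"wy":0,"wz":-0.48,"gripper":0.7},{"tx":0,"ty":0,"tz":0,"wx":0,"wy":0,"wz":-0.6,"gripper":0.7}]'

```text
time: 9.87
position: [0.4802, -0.3196, 0.1303]
tool_rot: [0.376, 3.119, 0.0]
ft_force: [0.3, -0.5, 0.1]
grip_width: 0.712
grip_force: 0.0
```

>>> jog_arm --increments '[{"tx":0,"ty":0,"tz":0,"wx":0,"wy":0,"wz":-0.07,"gripper":0.7},{"tx":0,"ty":0,"tz":0,"wx":0,"wy":0,"wz":-0.142,"gripper":0.7},{"tx":0,"ty":0,"tz":0,"wx":0,"wy":0,"wz":-0.142,"gripper":0.7},{"tx":0,"ty":0,"tz":0,"wx":0,"wy":0,"wz":-0.142,"gripper":0.7},{"tx":0,"ty":0,"tz":0,"wx":0,"wy":0,"wz":-0.142,"gripper":0.7}]'

```text
time: 10.28
position: [0.4801, -0.3198, 0.1302]
tool_rot: [0.167, 3.137, -0.0]
ft_force: [0.2, 0.7, 0.2]
grip_width: 0.702
grip_force: 0.0
```

Run:
```python
from h import *
here()
```

```text
t 10.28 p [ 0.4801 -0.3198  0.1302] rv [ 0.167  3.137 -0.   ] F [0.2 0.7 0.2] g 0.702
yaw 3.035 tau [ 0.13 -0.14  0.05] j7 1.9
```

>>> jog_arm --increments '[{"tx":0,"ty":0,"tz":15,"wx":0,"wy":0,"wz":0,"gripper":0.7},{"tx":0,"ty":0,"tz":30,"wx":0,"wy":0,"wz":0,"gripper":0.6},{"tx":0,"ty":0,"tz":45,"wx":0,"wy":0,"wz":0,"gripper":0.5},{"tx":0,"ty":0,"tz":45,"wx":0,"wy":0,"wz":0,"gripper":0.3},{"tx":0,"ty":0,"tz":45,"wx":0,"wy":0,"wz":0,"gripper":0.0}]'

```text
time: 10.7
position: [0.4795, -0.3195, 0.0846]
tool_rot: [-0.165, -3.136, -0.002]
ft_force: [-0.4, -0.2, 0.3]
grip_width: 0.483
grip_force: 0.0
```

>>> jog_arm --increments '[{"tx":0,"ty":0,"tz":0,"wx":0,"wy":0,"wz":0,"gripper":0},{"tx":0,"ty":0,"tz":0,"wx":0,"wy":0,"wz":0,"gripper":0},{"tx":0,"ty":0,"tz":0,"wx":0,"wy":0,"wz":0,"gripper":0},{"tx":0,"ty":0,"tz":0,"wx":0,"wy":0,"wz":0,"gripper":0},{"tx":0,"ty":0,"tz":0,"wx":0,"wy":0,"wz":0,"gripper":0}]'

```text
time: 11.12
position: [0.4807, -0.3196, 0.0861]
tool_rot: [0.164, 3.136, -0.001]
ft_force: [-0.9, 3.2, 5.2]
grip_width: 0.223
grip_force: 49.6
```

>>> jog_arm --increments '[{"tx":0,"ty":0,"tz":0,"wx":0,"wy":0,"wz":0,"gripper":0},{"tx":0,"ty":0,"tz":0,"wx":0,"wy":0,"wz":0,"gripper":0},{"tx":0,"ty":0,"tz":0,"wx":0,"wy":0,"wz":0,"gripper":0},{"tx":0,"ty":0,"tz":0,"wx":0,"wy":0,"wz":0,"gripper":0},{"tx":0,"ty":0,"tz":0,"wx":0,"wy":0,"wz":0,"gripper":0}]'

```text
time: 11.53
position: [0.4807, -0.3197, 0.0861]
tool_rot: [0.164, 3.136, -0.001]
ft_force: [0.1, 2.8, 5.3]
grip_width: 0.224
grip_force: 49.6
```

Run:
```python
from h import *
here()
```

```text
t 11.53 p [ 0.4807 -0.3197  0.0861] rv [ 1.640e-01  3.136e+00 -1.000e-03] F [0.1 2.8 5.3] g 0.224
yaw 3.037 tau [ 0.65 -0.1   0.02] j7 1.88
```

>>> jog_arm --increments '[{"tx":0,"ty":0,"tz":0.1,"wx":0,"wy":0,"wz":0.12,"gripper":0},{"tx":0,"ty":0,"tz":0.2,"wx":0,"wy":0,"wz":0.24,"gripper":0},{"tx":0,"ty":0,"tz":0.3,"wx":0,"wy":0,"wz":0.36,"gripper":0},{"tx":0,"ty":0,"tz":0.4,"wx":0,"wy":0,"wz":0.48,"gripper":0},{"tx":0,"ty":0,"tz":0.5,"wx":0,"wy":0,"wz":0.6,"gripper":0}]'

```text
time: 11.95
position: [0.4806, -0.3198, 0.0856]
tool_rot: [1.092, 2.945, -0.0]
ft_force: [-0.8, 1.5, 6.0]
grip_width: 0.225
grip_force: 49.6
```

>>> jog_arm --increments '[{"tx":0,"ty":0,"tz":0.1,"wx":0,"wy":0,"wz":0.12,"gripper":0},{"tx":0,"ty":0,"tz":0.2,"wx":0,"wy":0,"wz":0.24,"gripper":0},{"tx":0,"ty":0,"tz":0.3,"wx":0,"wy":0,"wz":0.36,"gripper":0},{"tx":0,"ty":0,"tz":0.4,"wx":0,"wy":0,"wz":0.48,"gripper":0},{"tx":0,"ty":0,"tz":0.5,"wx":0,"wy":0,"wz":0.6,"gripper":0}]'

```text
time: 12.37
position: [0.4804, -0.32, 0.0851]
tool_rot: [1.913, 2.49, -0.0]
ft_force: [-0.7, 2.1, 6.5]
grip_width: 0.227
grip_force: 49.6
```

>>> jog_arm --increments '[{"tx":0,"ty":0,"tz":0.1,"wx":0,"wy":0,"wz":0.12,"gripper":0},{"tx":0,"ty":0,"tz":0.2,"wx":0,"wy":0,"wz":0.24,"gripper":0},{"tx":0,"ty":0,"tz":0.3,"wx":0,"wy":0,"wz":0.36,"gripper":0},{"tx":0,"ty":0,"tz":0.4,"wx":0,"wy":0,"wz":0.48,"gripper":0},{"tx":0,"ty":0,"tz":0.5,"wx":0,"wy":0,"wz":0.6,"gripper":0}]'

```text
time: 12.78
position: [0.4802, -0.32, 0.0846]
tool_rot: [2.564, 1.814, -0.0]
ft_force: [-1.8, 2.4, 6.8]
grip_width: 0.226
grip_force: 49.6
```

>>> jog_arm --increments '[{"tx":0,"ty":0,"tz":0.1,"wx":0,"wy":0,"wz":0.12,"gripper":0},{"tx":0,"ty":0,"tz":0.2,"wx":0,"wy":0,"wz":0.24,"gripper":0},{"tx":0,"ty":0,"tz":0.2,"wx":0,"wy":0,"wz":0.36,"gripper":0},{"tx":0,"ty":0,"tz":0.2,"wx":0,"wy":0,"wz":0.48,"gripper":0},{"tx":0,"ty":0,"tz":0.2,"wx":0,"wy":0,"wz":0.6,"gripper":0}]'

```text
time: 13.2
position: [0.48, -0.3198, 0.0842]
tool_rot: [2.986, 0.976, -0.0]
ft_force: [-1.6, 2.4, 6.5]
grip_width: 0.227
grip_force: 49.7
```

Run:
```python
from h import *
here()
s=cam("scene"); t=cam("top")
a=cv2.resize(s["color"][130:190,190:260],(400,343),interpolation=cv2.INTER_CUBIC); b=cv2.resize(t["color"][170:230,305:375],(400,343),interpolation=cv2.INTER_CUBIC)
cv2.imwrite("pics/e1.png",np.hstack([a,b]))
for dth in (0.0,.28):
    th=.355+dth; q=[[.4805+.045*np.cos(th),-.3192+.045*np.sin(th),.095]]
    print(dth,((proj(s,q)-[190,130]+.5)*5.714).round(),((proj(t,q)-[305,170]+.5)*5.714+[400,0]).round())
```

```text
t 13.2 p [ 0.48   -0.3198  0.0842] rv [ 2.986  0.976 -0.   ] F [-1.6  2.4  6.5] g 0.227
yaw 0.632 tau [0.58 0.46 0.33] j7 -0.44
0.0 [[144. 167.]] [[589.  84.]]
0.28 [[164. 171.]] [[568.  95.]]
```

View pics/e1.png

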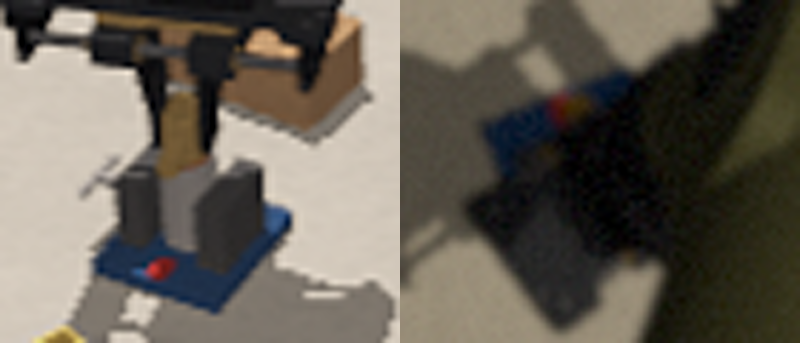

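>>> jog_arm --increments '[{"tx":0,"ty":0,"tz":0,"wx":0,"wy":0,"wz":0.08,"gripper":0},{"tx":0,"ty":0,"tz":0,"wx":0,"wy":0,"wz":0.16,"gripper":0},{"tx":0,"ty":0,"tz":0,"wx":0,"wy":0,"wz":0.22,"gripper":0},{"tx":0,"ty":0,"tz":0,"wx":0,"wy":0,"wz":0.27,"gripper":0},{"tx":0,"ty":0,"tz":0,"wx":0,"wy":0,"wz":0.27,"gripper":0}]'

```text
time: 13.72
position: [0.4799, -0.3197, 0.0843]
tool_rot: [3.089, 0.571, -0.0]
ft_force: [-2.4, 2.2, 5.5]
grip_width: 0.225
grip_force: 49.7
```

Run:
```python
from h import *
here()
```

```text
t 13.72 p [ 0.4799 -0.3197  0.0843] rv [ 3.089  0.571 -0.   ] F [-2.4  2.2  5.5] g 0.225
yaw 0.366 tau [0.59 0.47 0.19] j7 -0.7
```

>>> jog_arm --increments '[{"tx":0,"ty":0,"tz":0,"wx":0,"wy":0,"wz":0,"gripper":0.6},{"tx":0,"ty":0,"tz":0,"wx":0,"wy":0,"wz":0,"gripper":0.9},{"tx":0,"ty":0,"tz":0,"wx":0,"wy":0,"wz":0,"gripper":0.9},{"tx":0,"ty":0,"tz":0,"wx":0,"wy":0,"wz":0,"gripper":0.9},{"tx":0,"ty":0,"tz":0,"wx":0,"wy":0,"wz":0,"gripper":0.9}]'

```text
time: 14.13
position: [0.4797, -0.3201, 0.0831]
tool_rot: [-3.089, -0.573, 0.001]
ft_force: [0.4, -0.3, 0.4]
grip_width: 0.518
grip_force: 0.0
```

>>> jog_arm --increments '[{"tx":0,"ty":0,"tz":-25,"wx":0,"wy":0,"wz":0,"gripper":0.9},{"tx":0,"ty":0,"tz":-55,"wx":0,"wy":0,"wz":0,"gripper":0.9},{"tx":0,"ty":0,"tz":-90,"wx":0,"wy":0,"wz":0,"gripper":0.9},{"tx":0,"ty":0,"tz":-115,"wx":0,"wy":0,"wz":0,"gripper":0.9},{"tx":0,"ty":0,"tz":-115,"wx":0,"wy":0,"wz":0,"gripper":0.9}]'

```text
time: 14.55
position: [0.483, -0.3219, 0.2049]
tool_rot: [3.082, 0.571, 0.012]
ft_force: [0.5, -0.5, -0.7]
grip_width: 0.865
grip_force: 0.0
```

Run:
```python
from h import *
here(); plan([.63,-.08,.19],1.2,3)
```

```text
t 14.55 p [ 0.483  -0.3219  0.2049] rv [3.082 0.571 0.012] F [ 0.5 -0.5 -0.7] g 0.865
yaw 0.367 tau [-0.08 -0.09 -0.03] j7 -0.68
  call 1 t [ 74.6 -57.7   4.9] w [ 0.01  -0.004 -0.4  ]
  call 2 t [ 91.2 -24.1   5. ] w [ 0.   0.  -0.4]
  call 3 t [93.4 13.4  5. ] w [ 0.   0.  -0.4]
```

>>> jog_arm --increments '[{"tx":75,"ty":-58,"tz":5,"wx":0,"wy":0,"wz":-0.4,"gripper":0.6},{"tx":75,"ty":-58,"tz":5,"wx":0,"wy":0,"wz":-0.4,"gripper":0.6},{"tx":75,"ty":-58,"tz":5,"wx":0,"wy":0,"wz":-0.4,"gripper":0.6},{"tx":75,"ty":-58,"tz":5,"wx":0,"wy":0,"wz":-0.4,"gripper":0.6},{"tx":75,"ty":-58,"tz":5,"wx":0,"wy":0,"wz":-0.4,"gripper":0.6}]'

```text
time: 14.97
position: [0.5294, -0.2379, 0.1927]
tool_rot: [-2.912, -1.178, 0.001]
ft_force: [0.3, -0.9, 0.9]
grip_width: 0.638
grip_force: 0.0
```

>>> jog_arm --increments '[{"tx":91,"ty":-24,"tz":5,"wx":0,"wy":0,"wz":-0.4,"gripper":0.6},{"tx":91,"ty":-24,"tz":5,"wx":0,"wy":0,"wz":-0.4,"gripper":0.6},{"tx":91,"ty":-24,"tz":5,"wx":0,"wy":0,"wz":-0.4,"gripper":0.6},{"tx":91,"ty":-24,"tz":5,"wx":0,"wy":0,"wz":-0.4,"gripper":0.6},{"tx":91,"ty":-24,"tz":5,"wx":0,"wy":0,"wz":-0.4,"gripper":0.6}]'

```text
time: 15.38
position: [0.5776, -0.1597, 0.1878]
tool_rot: [2.624, 1.727, -0.002]
ft_force: [-1.1, -0.5, -0.2]
grip_width: 0.604
grip_force: 0.0
```

>>> jog_arm --increments '[{"tx":93,"ty":13,"tz":5,"wx":0,"wy":0,"wz":-0.4,"gripper":0.6},{"tx":93,"ty":13,"tz":5,"wx":0,"wy":0,"wz":-0.4,"gripper":0.6},{"tx":93,"ty":13,"tz":5,"wx":0,"wy":0,"wz":-0.4,"gripper":0.6},{"tx":93,"ty":13,"tz":5,"wx":0,"wy":0,"wz":-0.4,"gripper":0.6},{"tx":93,"ty":13,"tz":5,"wx":0,"wy":0,"wz":-0.4,"gripper":0.6}]'

```text
time: 15.8
position: [0.626, -0.0806, 0.1829]
tool_rot: [2.231, 2.211, -0.003]
ft_force: [-0.7, -1.0, -0.4]
grip_width: 0.599
grip_force: 0.0
```

```bash
cat >> h.py <<'E'
def crop(name,d,b,w=390):
    l,t,r,bt=b; k=w/(r-l); return cv2.resize(d["color"][t:bt,l:r],(w,int(round((bt-t)*k))),interpolation=cv2.INTER_CUBIC),k
E
python3 - <<'E'
from h import *
here()
s=cam("scene"); t=cam("top")
a,k=crop(0,s,(190,130,260,182)); b,_=crop(0,t,(305,175,375,227)); c,_=crop(0,s,(222,222,292,274)); e,_=crop(0,t,(180,112,250,164))
cv2.imwrite("pics/e2.png",np.vstack([np.hstack([a,b]),np.hstack([c,e])])); print(k,a.shape)
for th in (.255,.355,.455):
    q=[[.4805+.045*np.cos(th),-.3192+.045*np.sin(th),.095]]
    print(th,((proj(s,q)-[190,130]+.5)*k).round(),((proj(t,q)-[305,175]+.5)*k+[390,0]).round())
H=a.shape[0]
for q in ([.656,.098,.092],[.659,.055,.066]): print(q,((proj(s,q)-[222,222]+.5)*k+[0,H]).round(),((proj(t,q)-[180,112]+.5)*k+[390,H]).round())
E
```

```text
t 15.8 p [ 0.626  -0.0806  0.1829] rv [ 2.231  2.211 -0.003] F [-0.7 -1.  -0.4] g 0.599
yaw 1.561 tau [-0.06 -0.07 -0.01] j7 -0.02
5.571428571428571 (290, 390, 3)
0.255 [[134. 161.]] [[582.  51.]]
0.355 [[140. 163.]] [[574.  54.]]
0.455 [[147. 165.]] [[567.  57.]]
[0.656, 0.098, 0.092] [[263. 428.]] [[506. 458.]]
[0.659, 0.055, 0.066] [[199. 418.]] [[592. 462.]]
```

View pics/e2.png

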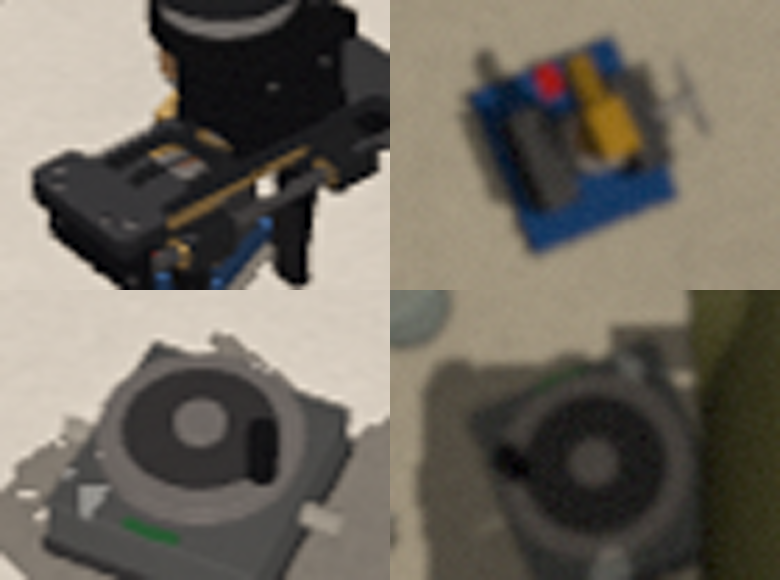

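Top crop: the spout tip at (579,57) points close to the red mark at (548,82). The knob is at (512,462), as predicted. I'll fit the spout angle numerically before turning the pump.

```bash
cat > fit.py <<'E'
from h import *
from scipy.optimize import minimize
def poly(th,x,y,k,d,off):
    m=R.from_euler("z",th); H=[]
    gz=.106-.004
    bl=np.array([[a,b,c] for a in(-.013,.017) for b in(-.01,.01) for c in(gz-.021,gz+.009)])
    sp=np.array([[a,.0075*np.cos(u),gz-.007+.0075*np.sin(u)] for a in(.015,.045) for u in np.linspace(0,6.28,12)])
    img=np.zeros((60*k,70*k),np.uint8)
    for P in(bl,sp):
        uv=(proj(d,m.apply(P)+[x,y,0])-off+.5)*k
        cv2.fillConvexPoly(img,cv2.convexHull(uv.astype(np.float32)).astype(np.int32),255)
    return img
def fit(n,off,d=None):
    d=d or cam(n); k=8; c=cv2.resize(d["color"][off[1]:off[1]+60,off[0]:off[0]+70],None,fx=k,fy=k,interpolation=cv2.INTER_CUBIC)
    g=cv2.inRange(cv2.cvtColor(c,cv2.COLOR_BGR2HSV),(14,110,60),(28,255,255))
    best=[]
    for th in np.arange(.1,.62,.03):
        for dx in np.arange(-.006,.0061,.002):
            for dy in np.arange(-.006,.0061,.002):
                q=poly(th,.4805+dx,-.3192+dy,k,d,np.array(off)); best.append(((q&g>0).sum()/((q|g)>0).sum(),round(th,2),dx,dy))
    best.sort(reverse=True); print(n,(g>0).sum(),np.round(best[:6],3).tolist())
E
python3 - <<'E'
from fit import *
t=cam("top"); fit("top",(305,172),t)
r=blob(t,*RED,(315,175,365,225),3); print([(a,np.round(atz(t,(u,v),.012),4)) for a,u,v in r])
m=cv2.inRange(cv2.cvtColor(t["color"],cv2.COLOR_BGR2HSV)[172:230,305:375],(105,120,30),(125,255,255)); p=np.argwhere(m)[:,::-1]+[305,172]
w=np.array([atz(t,q,.012)[:2] for q in p]); print(cv2.minAreaRect(w.astype(np.float32)))
E
```

```text
top 9097 [[0.851, 0.46, 0.0, -0.004], [0.843, 0.49, 0.0, -0.004], [0.836, 0.43, 0.0, -0.004], [0.832, 0.4, 0.0, -0.002], [0.832, 0.43, -0.002, -0.004], [0.828, 0.37, 0.0, -0.002]]
[(4, array([ 0.5177, -0.3063,  0.012 ]))]
((0.4803263247013092, -0.31902867555618286), (0.09148626029491425, 0.08402639627456665), 20.834697723388672)
```

Run:
```python
from h import *
here(); plan([.656,.098,.13],1.64-1.561,1)
```

```text
t 15.95 p [ 0.6258 -0.0819  0.1832] rv [ 2.234  2.208 -0.003] F [ 0.1  0.4 -0. ] g 0.603
yaw 1.559 tau [ 0.02 -0.09  0.01] j7 -0.02
  call 1 t [180.3  28.2  52.9] w [-0.001  0.002 -0.079]
```

>>> jog_arm --increments '[{"tx":36,"ty":5.6,"tz":10,"wx":0,"wy":0,"wz":-0.02,"gripper":0.6},{"tx":72,"ty":11.2,"tz":20,"wx":0,"wy":0,"wz":-0.04,"gripper":0.6},{"tx":108,"ty":17,"tz":30,"wx":0,"wy":0,"wz":-0.06,"gripper":0.6},{"tx":144,"ty":22.5,"tz":40,"wx":0,"wy":0,"wz":-0.08,"gripper":0.6},{"tx":180.3,"ty":28.2,"tz":50,"wx":0,"wy":0,"wz":-0.08,"gripper":0.6}]'

```text
time: 16.37
position: [0.6559, 0.1007, 0.1332]
tool_rot: [2.14, 2.297, -0.001]
ft_force: [0.5, 0.4, -0.4]
grip_width: 0.604
grip_force: 0.0
```

Run:
```python
from fit import *
here(); s=cam("scene"); fit("scene",(190,125),s)
a,k=crop(0,s,(190,130,260,182)); c,_=crop(0,s,(222,212,302,272))
cv2.imwrite("pics/e3.png",np.hstack([a,c]))
for th in (.255,.355,.455):
    q=[[.4805+.045*np.cos(th),-.3192+.045*np.sin(th),.095]]
    print(th,((proj(s,q)-[190,130]+.5)*k).round())
```

```text
t 16.37 p [0.6559 0.1007 0.1332] rv [ 2.140e+00  2.297e+00 -1.000e-03] F [ 0.5  0.4 -0.4] g 0.604
yaw 1.641 tau [-0.02 -0.13 -0.08] j7 -0.27
scene 27057 [[0.22, 0.34, 0.0, 0.004], [0.219, 0.37, 0.0, 0.004], [0.219, 0.31, 0.0, 0.004], [0.218, 0.34, -0.002, 0.004], [0.218, 0.25, 0.0, 0.006], [0.218, 0.31, -0.002, 0.004]]Traceback (most recent call last):
  File "<stdin>", line 4, in <module>
    return _nx.concatenate(arrs, 1, dtype=dtype, casting=casting)
           ~~~~~~~~~~~~~~~^^^^^^^^^^^^^^^^^^^^^^^^^^^^^^^^^^^^^^^
ValueError: all the input array dimensions except for the concatenation axis must match exactly, but along dimension 0, the array at index 0 has size 290 and the array at index 1 has size 292
```

Run:
```python
from h import *
s=cam("scene"); a,k=crop(0,s,(190,130,260,182)); c,_=crop(0,s,(222,212,292,264))
cv2.imwrite("pics/e3.png",np.hstack([a,c])); here()
for th in (.255,.355,.455):
    q=[[.4805+.045*np.cos(th),-.3192+.045*np.sin(th),.095]]
    print(th,((proj(s,q)-[190,130]+.5)*k).round())
print("tcp under",((proj(s,[.656,.0985,.092])-[222,212]+.5)*k+[390,0]).round())
```

```text
t 16.47 p [0.6535 0.1095 0.1317] rv [-2.125e+00 -2.307e+00 -2.000e-03] F [-0.6  0.4 -0.2] g 0.599
yaw 1.653 tau [ 0.03 -0.03 -0.03] j7 -0.27
0.255 [[134. 161.]]
0.355 [[140. 163.]]
0.455 [[147. 165.]]
tcp under [[654. 195.]]
```

View pics/e3.png

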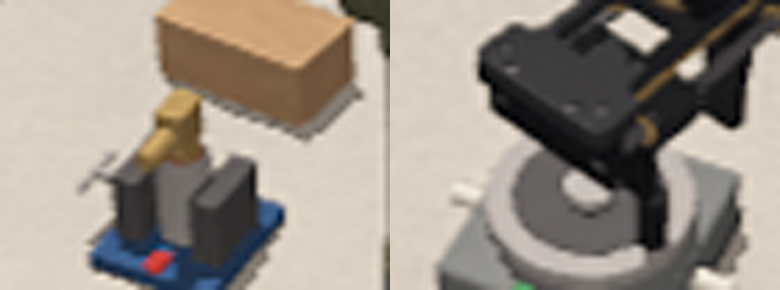

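>>> jog_arm --increments '[{"tx":0,"ty":0,"tz":0,"wx":0,"wy":0,"wz":0,"gripper":0.5},{"tx":0,"ty":0,"tz":0,"wx":0,"wy":0,"wz":0,"gripper":0.5},{"tx":0,"ty":0,"tz":0,"wx":0,"wy":0,"wz":0,"gripper":0.5},{"tx":0,"ty":0,"tz":0,"wx":0,"wy":0,"wz":0,"gripper":0.5},{"tx":0,"ty":0,"tz":0,"wx":0,"wy":0,"wz":0,"gripper":0.5}]'

```text
time: 16.88
position: [0.6559, 0.1, 0.1338]
tool_rot: [2.138, 2.3, -0.0]
ft_force: [0.6, 0.2, 0.3]
grip_width: 0.506
grip_force: 0.0
```

Run:
```python
from h import *
here()
s=cam("scene")
m=(s["color"][222:275,222:300].max(2)<45).astype(np.uint8)
plan([.6555,.0975,.066],0,1)
```

```text
t 16.88 p [0.6559 0.1    0.1338] rv [ 2.138  2.3   -0.   ] F [0.6 0.2 0.3] g 0.506
yaw 1.644 tau [-0.03 -0.13  0.01] j7 -0.27
  call 1 t [-3.  -0.5 67.7] w [0.001 0.001 0.   ]
```

>>> jog_arm --increments '[{"tx":-3,"ty":0,"tz":17,"wx":0,"wy":0,"wz":0,"gripper":0.5},{"tx":-3,"ty":0,"tz":34,"wx":0,"wy":0,"wz":0,"gripper":0.5},{"tx":-3,"ty":0,"tz":51,"wx":0,"wy":0,"wz":0,"gripper":0.5},{"tx":-3,"ty":0,"tz":62,"wx":0,"wy":0,"wz":0,"gripper":0.5},{"tx":-3,"ty":0,"tz":67,"wx":0,"wy":0,"wz":0,"gripper":0.5}]' --grip_force 20

```text
time: 17.35
position: [0.6546, 0.0983, 0.0644]
tool_rot: [-2.135, -2.302, 0.004]
ft_force: [0.9, -0.2, -0.5]
grip_width: 0.502
grip_force: 0.0
```

>>> jog_arm --increments '[{"tx":0,"ty":0,"tz":0,"wx":0,"wy":0,"wz":0,"gripper":0.3},{"tx":0,"ty":0,"tz":0,"wx":0,"wy":0,"wz":0,"gripper":0.1},{"tx":0,"ty":0,"tz":0,"wx":0,"wy":0,"wz":0,"gripper":0},{"tx":0,"ty":0,"tz":0,"wx":0,"wy":0,"wz":0,"gripper":0},{"tx":0,"ty":0,"tz":0,"wx":0,"wy":0,"wz":0,"gripper":0}]'

```text
time: 17.77
position: [0.6563, 0.0993, 0.0673]
tool_rot: [2.135, 2.303, 0.002]
ft_force: [-0.2, -0.0, -0.5]
grip_width: 0.203
grip_force: 0.0
```

>>> jog_arm --increments '[{"tx":0,"ty":0,"tz":0,"wx":0,"wy":0,"wz":0,"gripper":0},{"tx":0,"ty":0,"tz":0,"wx":0,"wy":0,"wz":0,"gripper":0},{"tx":0,"ty":0,"tz":0,"wx":0,"wy":0,"wz":0,"gripper":0},{"tx":0,"ty":0,"tz":0,"wx":0,"wy":0,"wz":0,"gripper":0},{"tx":0,"ty":0,"tz":0,"wx":0,"wy":0,"wz":0,"gripper":0}]'

```text
time: 18.18
position: [0.6566, 0.0994, 0.0673]
tool_rot: [2.134, 2.303, 0.003]
ft_force: [2.1, 0.0, 4.0]
grip_width: 0.173
grip_force: 20.0
```

```bash
cat >> h.py <<'E'
AX=np.array([.659,.055])
def arc(a0,a1,n,r=.043,z=.067,dyaw=None):
    """n calls of 5 rows following arc about AX; yaw offset follows"""
    s=ctrl.get_state(); y=yaw(R.from_rotvec(s["tool_rot"])); p=np.array(s["position"][:2])
    for i in range(n):
        for j in range(1,6):
            f=(i*5+j)/(n*5); a=a0+(a1-a0)*f; q=AX+r*np.array([np.cos(a),np.sin(a)])
            if j==1: b=a0+(a1-a0)*i/n; q0=AX+r*np.array([np.cos(b),np.sin(b)]); y0=y+(b-a0)
            dx,dy=q-q0; print("  ",i,j,"tx",round((dx*np.cos(y0)+dy*np.sin(y0))*1e3,1),"ty",round((dx*np.sin(y0)-dy*np.cos(y0))*1e3,1),"wz",round(b-a,3))
E
python3 - <<'E'
from h import *
s=here(); v=np.array(s["position"][:2])-AX; a=np.arctan2(v[1],v[0]); print(a,np.linalg.norm(v)); arc(a,.39,3)
E
```

```text
t 18.18 p [0.6566 0.0994 0.0673] rv [2.134 2.303 0.003] F [2.1 0.  4. ] g 0.173
yaw 1.647 tau [ 0.11 -0.44  0.03] j7 -0.28
1.6248534495177869 0.0444754447695716
   0 1 tx -0.2 ty 3.5 wz 0.082
   0 2 tx -0.7 ty 7.0 wz 0.165
   0 3 tx -1.5 ty 10.5 wz 0.247
   0 4 tx -2.6 ty 13.9 wz 0.329
   0 5 tx -4.0 ty 17.1 wz 0.412
   1 1 tx -0.2 ty 3.5 wz 0.082
   1 2 tx -0.7 ty 7.0 wz 0.165
   1 3 tx -1.5 ty 10.5 wz 0.247
   1 4 tx -2.6 ty 13.9 wz 0.329
   1 5 tx -4.0 ty 17.1 wz 0.412
   2 1 tx -0.2 ty 3.5 wz 0.082
   2 2 tx -0.7 ty 7.0 wz 0.165
   2 3 tx -1.5 ty 10.5 wz 0.247
   2 4 tx -2.6 ty 13.9 wz 0.329
   2 5 tx -4.0 ty 17.1 wz 0.412
```

>>> jog_arm --increments '[{"tx":-0.2,"ty":3.5,"tz":0,"wx":0,"wy":0,"wz":0.082,"gripper":0},{"tx":-0.7,"ty":7,"tz":0,"wx":0,"wy":0,"wz":0.165,"gripper":0},{"tx":-1.5,"ty":10.5,"tz":0,"wx":0,"wy":0,"wz":0.247,"gripper":0},{"tx":-2.6,"ty":13.9,"tz":0,"wx":0,"wy":0,"wz":0.329,"gripper":0},{"tx":-4,"ty":17.1,"tz":0,"wx":0,"wy":0,"wz":0.412,"gripper":0}]'

```text
time: 18.6
position: [0.6732, 0.0972, 0.0673]
tool_rot: [-2.564, -1.815, -0.001]
ft_force: [0.3, 1.7, 6.8]
grip_width: 0.173
grip_force: 20.0
```

>>> jog_arm --increments '[{"tx":-0.2,"ty":3.5,"tz":0,"wx":0,"wy":0,"wz":0.082,"gripper":0},{"tx":-0.7,"ty":7,"tz":0,"wx":0,"wy":0,"wz":0.165,"gripper":0},{"tx":-1.5,"ty":10.5,"tz":0,"wx":0,"wy":0,"wz":0.247,"gripper":0},{"tx":-2.6,"ty":13.9,"tz":0,"wx":0,"wy":0,"wz":0.329,"gripper":0},{"tx":-4,"ty":17.1,"tz":0,"wx":0,"wy":0,"wz":0.412,"gripper":0}]'

```text
time: 19.02
position: [0.6885, 0.0883, 0.0673]
tool_rot: [-2.881, -1.252, -0.003]
ft_force: [2.0, 1.8, 4.3]
grip_width: 0.18
grip_force: 20.0
```

Run:
```python
from h import *
s=here(); v=np.array(s["position"][:2])-AX; a=np.arctan2(v[1],v[0]); print(a,np.linalg.norm(v))
```

```text
t 19.02 p [0.6885 0.0883 0.0673] rv [-2.881 -1.252 -0.003] F [2.  1.8 4.3] g 0.18
yaw 0.82 tau [ 0.37 -0.34  0.23] j7 -1.03
0.8446969028266614 0.04447609355575741
```

>>> jog_arm --increments '[{"tx":-0.2,"ty":3.5,"tz":0,"wx":0,"wy":0,"wz":0.082,"gripper":0},{"tx":-0.7,"ty":7,"tz":0,"wx":0,"wy":0,"wz":0.165,"gripper":0},{"tx":-1.5,"ty":10.5,"tz":0,"wx":0,"wy":0,"wz":0.247,"gripper":0},{"tx":-2.6,"ty":13.9,"tz":0,"wx":0,"wy":0,"wz":0.329,"gripper":0},{"tx":-4.3,"ty":18,"tz":0,"wx":0,"wy":0,"wz":0.43,"gripper":0}]'

```text
time: 19.43
position: [0.7, 0.0726, 0.0673]
tool_rot: [-3.082, -0.608, -0.007]
ft_force: [4.2, 0.9, 2.5]
grip_width: 0.175
grip_force: 20.0
```

>>> jog_arm --increments '[{"tx":0,"ty":0,"tz":0,"wx":0,"wy":0,"wz":0,"gripper":0},{"tx":0,"ty":0,"tz":0,"wx":0,"wy":0,"wz":0,"gripper":0},{"tx":0,"ty":0,"tz":0,"wx":0,"wy":0,"wz":0,"gripper":0.5},{"tx":0,"ty":0,"tz":0,"wx":0,"wy":0,"wz":0,"gripper":0.5},{"tx":0,"ty":0,"tz":0,"wx":0,"wy":0,"wz":0,"gripper":0.5}]'

```text
time: 19.85
position: [0.6968, 0.0715, 0.0652]
tool_rot: [-3.081, -0.613, 0.005]
ft_force: [0.1, 0.6, -0.5]
grip_width: 0.321
grip_force: 0.0
```

Run:
```python
from h import *
s=here(); v=np.array(s["position"][:2])-AX; a=np.arctan2(v[1],v[0]); print(a,np.linalg.norm(v))
```

```text
t 19.85 p [0.6968 0.0715 0.0652] rv [-3.081 -0.613  0.005] F [ 0.1  0.6 -0.5] g 0.321
yaw 0.393 tau [0.04 0.01 0.03] j7 -1.4
0.410951119708927 0.04120559091498905
```

>>> jog_arm --increments '[{"tx":0,"ty":0,"tz":0,"wx":0,"wy":0,"wz":0,"gripper":0.5},{"tx":0,"ty":0,"tz":-20,"wx":0,"wy":0,"wz":0,"gripper":0.5},{"tx":0,"ty":0,"tz":-50,"wx":0,"wy":0,"wz":0,"gripper":0.6},{"tx":0,"ty":0,"tz":-80,"wx":0,"wy":0,"wz":0,"gripper":0.7},{"tx":0,"ty":0,"tz":-110,"wx":0,"wy":0,"wz":0,"gripper":0.7}]'

```text
time: 20.27
position: [0.6972, 0.0716, 0.1767]
tool_rot: [-3.081, -0.613, 0.004]
ft_force: [0.3, 0.0, 0.2]
grip_width: 0.639
grip_force: 0.0
```

```bash
cat >> h.py <<'E'
BED=(.5400,.2867,1.0547); BM=R.from_euler("z",BED[2])*R.from_euler("y",-.21); N_=BM.apply([0,0,1])
TILT=(R.from_euler("z",BED[2])).apply([0,-.21,0])
def bed(x,y,h): return BM.apply([x,y,h])+[BED[0],BED[1],.055]
def tri(ds,uvs):
    A=[];b=[]
    for d,uv in zip(ds,uvs):
        o,v=ray(d,uv); v/=np.linalg.norm(v); P=np.eye(3)-np.outer(v,v); A.append(P); b.append(P@o)
    x=np.linalg.solve(sum(A),sum(b)); return x,[np.linalg.norm(P@x-q) for P,q in zip(A,b)]
E
python3 - <<'E'
from h import *
here(); s=cam("scene"); t=cam("top")
O=((4,150,60),(18,255,255))
bs=blob(s,*O,(300,255,340,290)); bt=blob(t,*O,(135,135,180,180)); print(bs[:2],bt[:3])
x,r=tri([s,t],[bs[0][1:],bt[0][1:]]); print(x.round(4),np.round(r,4),"bed frame",(BM.inv().apply(x-[BED[0],BED[1],.055])).round(4))
c=np.hstack([crop(0,s,(222,222,292,274))[0],crop(0,s,(290,245,360,297))[0]]); c2=np.hstack([crop(0,t,(180,112,250,164))[0],crop(0,t,(125,130,195,182))[0]])
cv2.imwrite("pics/a1.png",np.vstack([c,c2]))
E
```

```text
t 20.27 p [0.6972 0.0716 0.1767] rv [-3.081 -0.613  0.004] F [0.3 0.  0.2] g 0.639
yaw 0.393 tau [ 0.05 -0.04 -0.04] j7 -1.38
[(152, np.float64(317.0), np.float64(268.61842105263156))] [(107, np.float64(154.6728971962617), np.float64(156.39252336448598))]
[0.6151 0.2356 0.0886] [0.0002 0.0002] bed frame [-0.0002 -0.0905  0.0344]
```

View pics/a1.png

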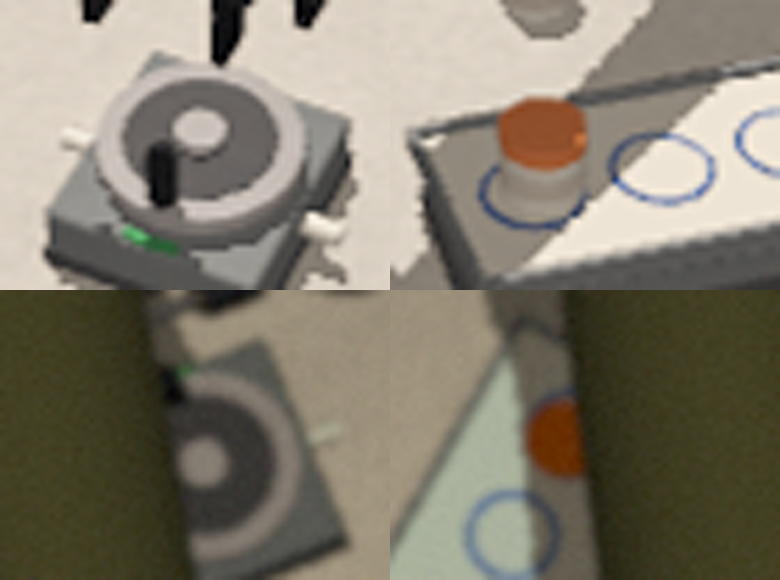

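The crank knob (160,180) stands over the green band (150,240). The amber jar is in shelf circle 0. Going for it now.

Run:
```python
from h import *
print(bed(0,-.093,.1)); plan(bed(0,-.093,.1),1.0547-.393,2,TILT)
print("descend 91 tz along tool; then lift 110")
```

```text
[0.6105997  0.22267471 0.15280309]
  call 1 t [-13.1 -86.8  14.7] w [ 0.054  0.084 -0.33 ]
  call 2 t [ 14.2 -85.7  19.5] w [ 0.017  0.104 -0.331]
descend 91 tz along tool; then lift 110
```

>>> jog_arm --increments '[{"tx":-2.6,"ty":-17.4,"tz":3,"wx":0.011,"wy":0.017,"wz":-0.066,"gripper":0.7},{"tx":-5.2,"ty":-34.7,"tz":6,"wx":0.022,"wy":0.034,"wz":-0.132,"gripper":0.7},{"tx":-7.9,"ty":-52,"tz":9,"wx":0.032,"wy":0.05,"wz":-0.198,"gripper":0.7},{"tx":-10.5,"ty":-69.4,"tz":12,"wx":0.043,"wy":0.067,"wz":-0.264,"gripper":0.7},{"tx":-13.1,"ty":-86.8,"tz":14.7,"wx":0.054,"wy":0.084,"wz":-0.33,"gripper":0.7}]'

```text
time: 20.78
position: [0.6514, 0.1474, 0.1603]
tool_rot: [-2.869, -1.091, -0.108]
ft_force: [-0.5, -0.6, 1.1]
grip_width: 0.704
grip_force: 0.0
```

>>> jog_arm --increments '[{"tx":3.5,"ty":-21.4,"tz":5,"wx":0.004,"wy":0.026,"wz":-0.083,"gripper":0.7},{"tx":7.1,"ty":-42.9,"tz":10,"wx":0.009,"wy":0.052,"wz":-0.165,"gripper":0.7},{"tx":10.6,"ty":-64,"tz":15,"wx":0.013,"wy":0.078,"wz":-0.248,"gripper":0.7},{"tx":14.2,"ty":-85.7,"tz":19.5,"wx":0.017,"wy":0.104,"wz":-0.331,"gripper":0.7},{"tx":14.2,"ty":-85.7,"tz":19.5,"wx":0.017,"wy":0.104,"wz":-0.331,"gripper":0.7}]'

```text
time: 21.2
position: [0.6026, 0.2261, 0.1451]
tool_rot: [-2.602, -1.529, -0.256]
ft_force: [-0.5, 1.0, -0.1]
grip_width: 0.704
grip_force: 0.0
```

>>> jog_arm --increments '[{"tx":0,"ty":0,"tz":0,"wx":0,"wy":0,"wz":0,"gripper":0.7},{"tx":0,"ty":0,"tz":0,"wx":0,"wy":0,"wz":0,"gripper":0.7},{"tx":0,"ty":0,"tz":0,"wx":0,"wy":0,"wz":0,"gripper":0.7},{"tx":0,"ty":0,"tz":0,"wx":0,"wy":0,"wz":0,"gripper":0.7},{"tx":0,"ty":0,"tz":0,"wx":0,"wy":0,"wz":0,"gripper":0.7}]'

```text
time: 21.62
position: [0.6081, 0.2212, 0.1468]
tool_rot: [-2.613, -1.518, -0.262]
ft_force: [-0.0, 0.3, -0.1]
grip_width: 0.703
grip_force: 0.0
```

```bash
cat >> h.py <<'E'
def delta(p1,th,tilt=None):
    s=ctrl.get_state(); M=R.from_rotvec(s["tool_rot"]); N=rot(th,tilt)
    print("  delta t",np.round(M.inv().apply(np.array(p1)-s["position"])*1000,1),"w",np.round((M.inv()*N).as_rotvec(),3))
E
python3 - <<'E'
from h import *
here(); delta(bed(0,-.093,.009),1.0547,TILT)
s=cam("scene"); x=blob(s,(4,150,60),(18,255,255),(300,255,340,290)); print(x[:2])
E
```

```text
t 21.62 p [0.6081 0.2212 0.1468] rv [-2.613 -1.518 -0.262] F [-0.   0.3 -0.1] g 0.703
yaw 1.052 tau [-0.2   0.06 -0.04] j7 -0.86
  delta t [ 4.2  2.  85.7] w [-0.006  0.006 -0.003]
[(148, np.float64(316.81081081081084), np.float64(268.6216216216216))]
```

>>> jog_arm --increments '[{"tx":4,"ty":2,"tz":15,"wx":0,"wy":0,"wz":0,"gripper":0.7},{"tx":4,"ty":2,"tz":40,"wx":0,"wy":0,"wz":0,"gripper":0.7},{"tx":4,"ty":2,"tz":60,"wx":0,"wy":0,"wz":0,"gripper":0.7},{"tx":4,"ty":2,"tz":75,"wx":0,"wy":0,"wz":0,"gripper":0.7},{"tx":4,"ty":2,"tz":84,"wx":0,"wy":0,"wz":0,"gripper":0.7}]'

```text
time: 22.08
position: [0.6181, 0.2392, 0.063]
tool_rot: [-2.612, -1.519, -0.257]
ft_force: [-0.4, 0.3, 0.5]
grip_width: 0.701
grip_force: 0.0
```

>>> jog_arm --increments '[{"tx":0,"ty":0,"tz":0,"wx":0,"wy":0,"wz":0,"gripper":0.6},{"tx":0,"ty":0,"tz":0,"wx":0,"wy":0,"wz":0,"gripper":0.5},{"tx":0,"ty":0,"tz":0,"wx":0,"wy":0,"wz":0,"gripper":0.4},{"tx":0,"ty":0,"tz":0,"wx":0,"wy":0,"wz":0,"gripper":0.3},{"tx":0,"ty":0,"tz":0,"wx":0,"wy":0,"wz":0,"gripper":0.3}]' --grip_force 20

```text
time: 22.5
position: [0.62, 0.2395, 0.0669]
tool_rot: [-2.612, -1.52, -0.265]
ft_force: [-0.1, -1.7, 1.7]
grip_width: 0.456
grip_force: 20.0
```

>>> jog_arm --increments '[{"tx":0,"ty":0,"tz":0,"wx":0,"wy":0,"wz":0,"gripper":0.3},{"tx":0,"ty":0,"tz":0,"wx":0,"wy":0,"wz":0,"gripper":0.3},{"tx":0,"ty":0,"tz":-10,"wx":0,"wy":0,"wz":0,"gripper":0.3},{"tx":0,"ty":0,"tz":-40,"wx":0,"wy":0,"wz":0,"gripper":0.3},{"tx":0,"ty":0,"tz":-75,"wx":0,"wy":0,"wz":0,"gripper":0.3}]'

```text
time: 22.92
position: [0.6095, 0.2255, 0.137]
tool_rot: [-2.61, -1.52, -0.253]
ft_force: [1.2, -0.0, 0.5]
grip_width: 0.454
grip_force: 20.0
```

Run:
```python
from h import *
here(); s=cam("scene"); print(blob(s,(4,150,60),(18,255,255),(280,200,340,290))[:2]); t=cam("top")
m=cv2.inRange(cv2.cvtColor(t["color"],cv2.COLOR_BGR2HSV),*YEL); m[:, :280]=0
pts=np.argwhere(m)[:,::-1]; pts=pts[(pts[:,0]<345)&(pts[:,1]>110)&(pts[:,1]<185)]
w=np.array([atz(t,p,.018)[:2] for p in pts]); print(cv2.minAreaRect(w.astype(np.float32)))
```

```text
t 22.92 p [0.6095 0.2255 0.137 ] rv [-2.61  -1.52  -0.253] F [ 1.2 -0.   0.5] g 0.454
yaw 1.053 tau [-0.29 -0.03 -0.07] j7 -0.87
[(148, np.float64(317.9662162162162), np.float64(245.82432432432432))]
((0.6493686437606812, -0.24471944570541382), (0.11179137229919434, 0.10640986263751984), 89.23755645751953)
```

Run:
```python
from h import *
here()
s=ctrl.get_state(); R0=R.from_rotvec(s["tool_rot"]); p0=np.array(s["position"]); T=np.array([.650,-.245,.14]);N=rot(1.0547)
# call1: lift/partial with full untilt ; then 2 level calls
q=np.array([.62,.12,.17]); print("c1",np.round(R0.inv().apply(q-p0)*1e3,1),np.round((R0.inv()*N).as_rotvec(),3))
print("c2,3",np.round(N.inv().apply(T-q)*500,1))
```

```text
t 23.02 p [0.6155 0.2262 0.1457] rv [-2.614 -1.52  -0.277] F [0.5 0.7 0.5] g 0.452
yaw 1.054 tau [-0.22 -0.02  0.  ] j7 -0.87
c1 [-83.   56.5 -42.6] [ 0.001 -0.211 -0.001]
c2,3 [-151.3  103.1   15. ]
```

>>> jog_arm --increments '[{"tx":-16.6,"ty":11.3,"tz":-8.5,"wx":0,"wy":-0.042,"wz":0,"gripper":0.3},{"tx":-33.2,"ty":22.6,"tz":-17,"wx":0,"wy":-0.084,"wz":0,"gripper":0.3},{"tx":-49.8,"ty":33.9,"tz":-25.5,"wx":0,"wy":-0.127,"wz":0,"gripper":0.3},{"tx":-66.4,"ty":45.2,"tz":-34,"wx":0,"wy":-0.169,"wz":0,"gripper":0.3},{"tx":-83,"ty":56.5,"tz":-42.6,"wx":0,"wy":-0.211,"wz":0,"gripper":0.3}]'

```text
time: 23.43
position: [0.6166, 0.1187, 0.1635]
tool_rot: [-2.713, -1.58, 0.019]
ft_force: [0.1, 0.4, -0.7]
grip_width: 0.454
grip_force: 20.0
```

>>> jog_arm --increments '[{"tx":-30,"ty":20.6,"tz":3,"wx":0,"wy":0,"wz":0,"gripper":0.3},{"tx":-60.5,"ty":41.2,"tz":6,"wx":0,"wy":0,"wz":0,"gripper":0.3},{"tx":-90.8,"ty":61.8,"tz":9,"wx":0,"wy":0,"wz":0,"gripper":0.3},{"tx":-121,"ty":82.5,"tz":12,"wx":0,"wy":0,"wz":0,"gripper":0.3},{"tx":-151.3,"ty":103.1,"tz":15,"wx":0,"wy":0,"wz":0,"gripper":0.3}]'

```text
time: 23.85
position: [0.6314, -0.0643, 0.1484]
tool_rot: [-2.712, -1.58, 0.016]
ft_force: [0.4, 0.5, -1.2]
grip_width: 0.455
grip_force: 20.0
```

>>> jog_arm --increments '[{"tx":-30,"ty":20.6,"tz":3,"wx":0,"wy":0,"wz":0,"gripper":0.3},{"tx":-60.5,"ty":41.2,"tz":6,"wx":0,"wy":0,"wz":0,"gripper":0.3},{"tx":-90.8,"ty":61.8,"tz":9,"wx":0,"wy":0,"wz":0,"gripper":0.3},{"tx":-121,"ty":82.5,"tz":12,"wx":0,"wy":0,"wz":0,"gripper":0.3},{"tx":-151.3,"ty":103.1,"tz":15,"wx":0,"wy":0,"wz":0,"gripper":0.3}]'

```text
time: 24.27
position: [0.6462, -0.2468, 0.1337]
tool_rot: [-2.712, -1.58, 0.016]
ft_force: [0.6, -0.8, -0.4]
grip_width: 0.449
grip_force: 20.0
```

>>> jog_arm --increments '[{"tx":0,"ty":0,"tz":0,"wx":0,"wy":0,"wz":0,"gripper":0.3},{"tx":0,"ty":0,"tz":0,"wx":0,"wy":0,"wz":0,"gripper":0.3},{"tx":0,"ty":0,"tz":0,"wx":0,"wy":0,"wz":0,"gripper":0.3},{"tx":0,"ty":0,"tz":0,"wx":0,"wy":0,"wz":0,"gripper":0.3},{"tx":0,"ty":0,"tz":0,"wx":0,"wy":0,"wz":0,"gripper":0.3}]'

```text
time: 24.68
position: [0.6472, -0.2428, 0.1342]
tool_rot: [-2.71, -1.583, 0.014]
ft_force: [0.3, -0.2, -0.7]
grip_width: 0.451
grip_force: 20.0
```

Run:
```python
from h import *
here(); delta([.650,-.245,.018],1.0547)
```

```text
t 24.68 p [ 0.6472 -0.2428  0.1342] rv [-2.71  -1.583  0.014] F [ 0.3 -0.2 -0.7] g 0.451
yaw 1.058 tau [ 0.02 -0.08  0.03] j7 -0.26
  delta t [  0.2   4.4 116.2] w [-0.007  0.006  0.003]
```

Lowering into the tray, releasing and rising.

>>> jog_arm --increments '[{"tx":0,"ty":3.5,"tz":30,"wx":0,"wy":0.006,"wz":0,"gripper":0.3},{"tx":0,"ty":3.5,"tz":60,"wx":-0.006,"wy":0.006,"wz":0,"gripper":0.3},{"tx":0,"ty":3.5,"tz":85,"wx":-0.006,"wy":0.006,"wz":0,"gripper":0.3},{"tx":0,"ty":3.5,"tz":102,"wx":-0.006,"wy":0.006,"wz":0,"gripper":0.3},{"tx":0,"ty":3.5,"tz":110,"wx":-0.006,"wy":0.006,"wz":0,"gripper":0.3}]'

```text
time: 25.1
position: [0.6469, -0.2449, 0.0209]
tool_rot: [-2.709, -1.582, 0.007]
ft_force: [-0.1, 0.4, -0.9]
grip_width: 0.459
grip_force: 20.0
```

>>> jog_arm --increments '[{"tx":0,"ty":0,"tz":2,"wx":0,"wy":0,"wz":0,"gripper":0.3},{"tx":0,"ty":0,"tz":4,"wx":0,"wy":0,"wz":0,"gripper":0.3},{"tx":0,"ty":0,"tz":6,"wx":0,"wy":0,"wz":0,"gripper":0.3},{"tx":0,"ty":0,"tz":6,"wx":0,"wy":0,"wz":0,"gripper":0.3},{"tx":0,"ty":0,"tz":6,"wx":0,"wy":0,"wz":0,"gripper":0.3}]'

```text
time: 25.52
position: [0.6495, -0.2475, 0.0193]
tool_rot: [2.714, 1.58, -0.0]
ft_force: [0.2, 0.9, -0.0]
grip_width: 0.452
grip_force: 20.0
```

Run:
```python
from h import *
here()
```

```text
t 25.52 p [ 0.6495 -0.2475  0.0193] rv [ 2.714  1.58  -0.   ] F [ 0.2  0.9 -0. ] g 0.452
yaw 1.055 tau [-0.02 -0.06 -0.04] j7 -0.27
```

>>> jog_arm --increments '[{"tx":0,"ty":0,"tz":2,"wx":0,"wy":0,"wz":0,"gripper":0.3},{"tx":0,"ty":0,"tz":3,"wx":0,"wy":0,"wz":0,"gripper":0.3},{"tx":0,"ty":0,"tz":3,"wx":0,"wy":0,"wz":0,"gripper":0.5},{"tx":0,"ty":0,"tz":3,"wx":0,"wy":0,"wz":0,"gripper":0.7},{"tx":0,"ty":0,"tz":3,"wx":0,"wy":0,"wz":0,"gripper":0.7}]'

```text
time: 25.93
position: [0.6486, -0.2472, 0.015]
tool_rot: [-2.715, -1.581, 0.002]
ft_force: [0.7, -0.0, 0.1]
grip_width: 0.572
grip_force: 0.0
```

>>> jog_arm --increments '[{"tx":0,"ty":0,"tz":0,"wx":0,"wy":0,"wz":0,"gripper":0.7},{"tx":0,"ty":0,"tz":-20,"wx":0,"wy":0,"wz":0,"gripper":0.7},{"tx":0,"ty":0,"tz":-50,"wx":0,"wy":0,"wz":0,"gripper":0.7},{"tx":0,"ty":0,"tz":-85,"wx":0,"wy":0,"wz":0,"gripper":0.7},{"tx":0,"ty":0,"tz":-110,"wx":0,"wy":0,"wz":0,"gripper":0.7}]'

```text
time: 26.35
position: [0.6495, -0.2473, 0.1277]
tool_rot: [2.714, 1.58, -0.0]
ft_force: [1.3, 0.4, 0.3]
grip_width: 0.698
grip_force: 0.0
```

>>> jog_arm --increments '[{"tx":0,"ty":0,"tz":0,"wx":0,"wy":0,"wz":0,"gripper":0.7},{"tx":0,"ty":0,"tz":0,"wx":0,"wy":0,"wz":0,"gripper":0.7},{"tx":0,"ty":0,"tz":0,"wx":0,"wy":0,"wz":0,"gripper":0.7},{"tx":0,"ty":0,"tz":0,"wx":0,"wy":0,"wz":0,"gripper":0.7},{"tx":0,"ty":0,"tz":0,"wx":0,"wy":0,"wz":0,"gripper":0.7}]'

```text
time: 26.77
position: [0.6477, -0.2469, 0.123]
tool_rot: [-2.712, -1.58, 0.005]
ft_force: [-0.1, -0.3, -0.2]
grip_width: 0.701
grip_force: 0.0
```

Run:
```python
from h import *
here(); s=cam("scene"); t=cam("top")
print("t",[(a,np.round(atz(t,(u,v),.038),4)) for a,u,v in blob(t,*BLUE,(160,175,310,235))])
print("s",[(a,np.round(atz(s,(u,v),.035),4)) for a,u,v in blob(s,*BLUE,(245,170,345,250))])
print("amber",[(a,np.round(atz(s,(u,v),.036),4)) for a,u,v in blob(s,(4,150,60),(18,255,255),(165,175,235,225))])
cv2.imwrite("pics/b1.png",cv2.resize(s["color"],(800,600),interpolation=cv2.INTER_CUBIC))
```

```text
t 26.77 p [ 0.6477 -0.2469  0.123 ] rv [-2.712 -1.58   0.005] F [-0.1 -0.3 -0.2] g 0.701
yaw 1.055 tau [-0.05 -0.05 -0.01] j7 -0.26
t [(119, array([ 0.4388, -0.1059,  0.038 ])), (117, array([0.4908, 0.1255, 0.038 ])), (114, array([0.4619, 0.0321, 0.038 ]))]
s [(122, array([0.4915, 0.1279, 0.035 ])), (106, array([0.4628, 0.0354, 0.035 ])), (88, array([ 0.4391, -0.1039,  0.035 ]))]
amber [(114, array([ 0.6452, -0.2526,  0.036 ]))]
```

View pics/b1.png

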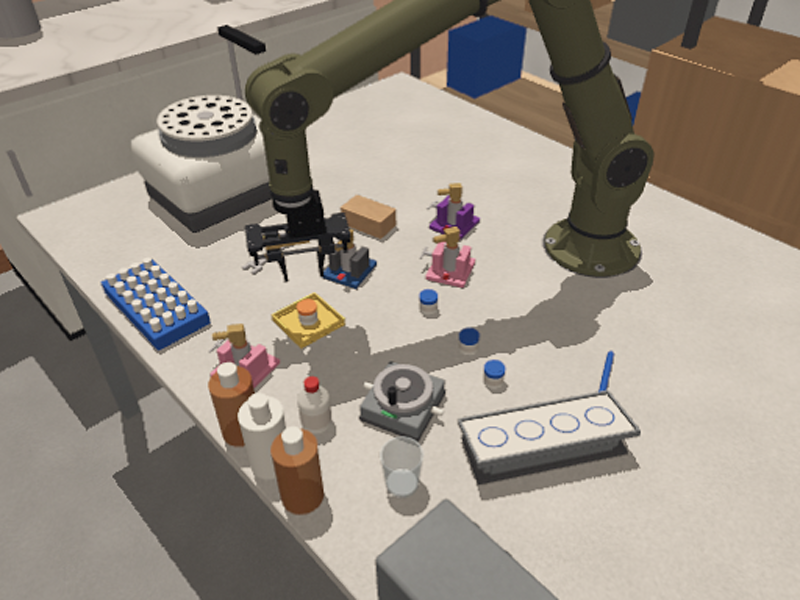

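Amber is in the tray (scene 307,312). One blue jar has been knocked to about (0.439,-0.105). I'll pick that one first, checking clearance to the pink clamp.

Run:
```python
from h import *
s=cam("scene");t=cam("top")
print("pink block",atz(s,(452*.64,234*.64),.115).round(3),"spout tip",atz(s,(424*.64,240*.64),.099).round(3))
here(); plan([.439,-.1055,.105],0,2); delta([.439,-.1055,.105],1.0547)
```

```text
pink block [ 0.323 -0.151  0.115] spout tip [ 0.367 -0.192  0.099]
t 26.97 p [ 0.6484 -0.247   0.1241] rv [-2.714 -1.58   0.004] F [-0.2 -0.5 -0.2] g 0.697
yaw 1.055 tau [-0.08 -0.02  0.01] j7 -0.26
  call 1 t [   9.9 -126.     9.8] w [-0.002  0.001 -0.   ]
  call 2 t [   9.9 -126.     9.6] w [0. 0. 0.]
  delta t [  19.8 -251.9   19.7] w [-0.002  0.001  0.   ]
```

>>> jog_arm --increments '[{"tx":2,"ty":-25,"tz":2,"wx":0,"wy":0,"wz":0,"gripper":0.8},{"tx":4,"ty":-50,"tz":4,"wx":0,"wy":0,"wz":0,"gripper":0.8},{"tx":6,"ty":-75,"tz":6,"wx":0,"wy":0,"wz":0,"gripper":0.8},{"tx":8,"ty":-100,"tz":8,"wx":0,"wy":0,"wz":0,"gripper":0.8},{"tx":10,"ty":-126,"tz":10,"wx":0,"wy":0,"wz":0,"gripper":0.8}]'

```text
time: 27.38
position: [0.5432, -0.1757, 0.1148]
tool_rot: [-2.714, -1.581, 0.002]
ft_force: [0.4, -0.0, 0.9]
grip_width: 0.795
grip_force: 0.0
```

>>> jog_arm --increments '[{"tx":2,"ty":-25,"tz":2,"wx":0,"wy":0,"wz":0,"gripper":0.8},{"tx":4,"ty":-50,"tz":4,"wx":0,"wy":0,"wz":0,"gripper":0.8},{"tx":6,"ty":-80,"tz":6,"wx":0,"wy":0,"wz":0,"gripper":0.8},{"tx":8,"ty":-110,"tz":8,"wx":0,"wy":0,"wz":0,"gripper":0.8},{"tx":10,"ty":-126,"tz":10,"wx":0,"wy":0,"wz":0,"gripper":0.8}]'

```text
time: 27.8
position: [0.4366, -0.1038, 0.1047]
tool_rot: [-2.713, -1.581, 0.005]
ft_force: [0.0, -0.2, -0.4]
grip_width: 0.8
grip_force: 0.0
```

>>> jog_arm --increments '[{"tx":0,"ty":0,"tz":0,"wx":0,"wy":0,"wz":0,"gripper":0.8},{"tx":0,"ty":0,"tz":0,"wx":0,"wy":0,"wz":0,"gripper":0.8},{"tx":0,"ty":0,"tz":0,"wx":0,"wy":0,"wz":0,"gripper":0.8},{"tx":0,"ty":0,"tz":0,"wx":0,"wy":0,"wz":0,"gripper":0.8},{"tx":0,"ty":0,"tz":0,"wx":0,"wy":0,"wz":0,"gripper":0.8}]'

```text
time: 28.22
position: [0.4403, -0.106, 0.1054]
tool_rot: [-2.715, -1.58, 0.001]
ft_force: [0.3, 0.8, 0.5]
grip_width: 0.798
grip_force: 0.0
```

Run:
```python
from h import *
here(); s=cam("scene")
print("s",[(a,np.round(atz(s,(u,v),.035),4)) for a,u,v in blob(s,*BLUE,(245,170,345,250))])
delta([.439,-.1055,.012],1.0547)
```

```text
t 28.22 p [ 0.4403 -0.106   0.1054] rv [-2.715e+00 -1.580e+00  1.000e-03] F [0.3 0.8 0.5] g 0.798
yaw 1.054 tau [-0.01 -0.11 -0.01] j7 -0.34
s [(129, array([0.4904, 0.1272, 0.035 ])), (110, array([0.4623, 0.0347, 0.035 ])), (88, array([ 0.4391, -0.1039,  0.035 ]))]
  delta t [-0.2 -1.1 93.3] w [-0.001  0.001 -0.001]
```

>>> jog_arm --increments '[{"tx":0,"ty":-1,"tz":25,"wx":0,"wy":0,"wz":0,"gripper":0.8},{"tx":0,"ty":-1,"tz":50,"wx":0,"wy":0,"wz":0,"gripper":0.8},{"tx":0,"ty":-1,"tz":72,"wx":0,"wy":0,"wz":0,"gripper":0.8},{"tx":0,"ty":-1,"tz":86,"wx":0,"wy":0,"wz":0,"gripper":0.8},{"tx":0,"ty":-1,"tz":92,"wx":0,"wy":0,"wz":0,"gripper":0.8}]'

```text
time: 28.68
position: [0.437, -0.1048, 0.011]
tool_rot: [-2.712, -1.579, 0.006]
ft_force: [-0.4, 0.2, 0.1]
grip_width: 0.801
grip_force: 0.0
```

>>> jog_arm --increments '[{"tx":0,"ty":0,"tz":0,"wx":0,"wy":0,"wz":0,"gripper":0.6},{"tx":0,"ty":0,"tz":0,"wx":0,"wy":0,"wz":0,"gripper":0.4},{"tx":0,"ty":0,"tz":0,"wx":0,"wy":0,"wz":0,"gripper":0.3},{"tx":0,"ty":0,"tz":0,"wx":0,"wy":0,"wz":0,"gripper":0.3},{"tx":0,"ty":0,"tz":0,"wx":0,"wy":0,"wz":0,"gripper":0.3}]'

```text
time: 29.1
position: [0.4393, -0.1052, 0.0142]
tool_rot: [2.714, 1.58, -0.0]
ft_force: [-0.1, 0.4, 0.2]
grip_width: 0.502
grip_force: 0.0
```

>>> jog_arm --increments '[{"tx":0,"ty":0,"tz":0,"wx":0,"wy":0,"wz":0,"gripper":0.3},{"tx":0,"ty":0,"tz":0,"wx":0,"wy":0,"wz":0,"gripper":0.3},{"tx":0,"ty":0,"tz":0,"wx":0,"wy":0,"wz":0,"gripper":0.3},{"tx":0,"ty":0,"tz":0,"wx":0,"wy":0,"wz":0,"gripper":0.3},{"tx":0,"ty":0,"tz":0,"wx":0,"wy":0,"wz":0,"gripper":0.3}]'

```text
time: 29.52
position: [0.4391, -0.1051, 0.014]
tool_rot: [2.714, 1.581, -0.001]
ft_force: [-1.0, -0.2, 5.6]
grip_width: 0.455
grip_force: 20.0
```

>>> jog_arm --increments '[{"tx":0,"ty":0,"tz":-20,"wx":0,"wy":0,"wz":0,"gripper":0.3},{"tx":0,"ty":0,"tz":-50,"wx":0,"wy":0,"wz":0,"gripper":0.3},{"tx":0,"ty":0,"tz":-85,"wx":0,"wy":0,"wz":0,"gripper":0.3},{"tx":0,"ty":0,"tz":-120,"wx":0,"wy":0,"wz":0,"gripper":0.3},{"tx":0,"ty":0,"tz":-145,"wx":0,"wy":0,"wz":0,"gripper":0.3}]'

```text
time: 29.93
position: [0.4393, -0.1049, 0.161]
tool_rot: [2.713, 1.581, 0.001]
ft_force: [0.6, -0.3, -0.2]
grip_width: 0.454
grip_force: 20.0
```

```bash
cat >> h.py <<'E'
THB=BED[2]+np.pi/2
def toward(p1,th1,tilt,n): plan(p1,th1-yaw(R.from_rotvec(ctrl.get_state()["tool_rot"])),n,tilt)
E
python3 - <<'E'
from h import *
here(); toward(bed(0,.096,.085),THB,TILT,3)
E
```

```text
t 29.93 p [ 0.4393 -0.1049  0.161 ] rv [2.713e+00 1.581e+00 1.000e-03] F [ 0.6 -0.3 -0.2] g 0.454
yaw 1.055 tau [-0.04 -0.16 -0.01] j7 -0.33
  call 1 t [124.2 -67.2   7.5] w [-0.017  0.069 -0.523]
  call 2 t [140.4   3.5  16.3] w [-0.05   0.05  -0.523]
  call 3 t [119.2  72.   24.9] w [-0.068  0.018 -0.523]
```

>>> jog_arm --increments '[{"tx":25,"ty":-13.4,"tz":1.5,"wx":-0.003,"wy":0.014,"wz":-0.105,"gripper":0.3},{"tx":50,"ty":-27,"tz":3,"wx":-0.007,"wy":0.028,"wz":-0.209,"gripper":0.3},{"tx":75,"ty":-40,"tz":4.5,"wx":-0.01,"wy":0.041,"wz":-0.314,"gripper":0.3},{"tx":99,"ty":-54,"tz":6,"wx":-0.014,"wy":0.055,"wz":-0.418,"gripper":0.3},{"tx":124.2,"ty":-67.2,"tz":7.5,"wx":-0.017,"wy":0.069,"wz":-0.523,"gripper":0.3}]'

```text
time: 30.35
position: [0.4408, 0.0375, 0.1504]
tool_rot: [-2.192, -2.219, -0.103]
ft_force: [0.5, 0.1, -0.8]
grip_width: 0.456
grip_force: 20.0
```

>>> jog_arm --increments '[{"tx":28,"ty":0.7,"tz":3.3,"wx":-0.01,"wy":0.01,"wz":-0.105,"gripper":0.3},{"tx":56,"ty":1.4,"tz":6.5,"wx":-0.02,"wy":0.02,"wz":-0.209,"gripper":0.3},{"tx":84,"ty":2.1,"tz":9.8,"wx":-0.03,"wy":0.03,"wz":-0.314,"gripper":0.3},{"tx":112,"ty":2.8,"tz":13,"wx":-0.04,"wy":0.04,"wz":-0.418,"gripper":0.3},{"tx":140.4,"ty":3.5,"tz":16.3,"wx":-0.05,"wy":0.05,"wz":-0.523,"gripper":0.3}]'

```text
time: 30.77
position: [0.4438, 0.1786, 0.1428]
tool_rot: [-1.549, -2.721, -0.218]
ft_force: [0.4, 0.2, -0.7]
grip_width: 0.452
grip_force: 20.0
```

>>> jog_arm --increments '[{"tx":24,"ty":14.4,"tz":5,"wx":-0.014,"wy":0.004,"wz":-0.105,"gripper":0.3},{"tx":48,"ty":28.8,"tz":10,"wx":-0.027,"wy":0.007,"wz":-0.209,"gripper":0.3},{"tx":72,"ty":43,"tz":15,"wx":-0.041,"wy":0.011,"wz":-0.314,"gripper":0.3},{"tx":96,"ty":58,"tz":20,"wx":-0.054,"wy":0.014,"wz":-0.418,"gripper":0.3},{"tx":119.2,"ty":72,"tz":24.9,"wx":-0.068,"wy":0.018,"wz":-0.523,"gripper":0.3}]'

```text
time: 31.18
position: [0.4467, 0.3201, 0.1352]
tool_rot: [0.778, 2.974, 0.312]
ft_force: [0.7, -0.2, -0.2]
grip_width: 0.458
grip_force: 20.0
```

>>> jog_arm --increments '[{"tx":0,"ty":0,"tz":0,"wx":0,"wy":0,"wz":0,"gripper":0.3},{"tx":0,"ty":0,"tz":0,"wx":0,"wy":0,"wz":0,"gripper":0.3},{"tx":0,"ty":0,"tz":0,"wx":0,"wy":0,"wz":0,"gripper":0.3},{"tx":0,"ty":0,"tz":0,"wx":0,"wy":0,"wz":0,"gripper":0.3},{"tx":0,"ty":0,"tz":0,"wx":0,"wy":0,"wz":0,"gripper":0.3}]'

```text
time: 31.6
position: [0.4477, 0.3173, 0.1354]
tool_rot: [0.79, 2.971, 0.311]
ft_force: [0.5, 0.6, -0.5]
grip_width: 0.454
grip_force: 20.0
```

Run:
```python
from h import *
here(); delta(bed(0,.096,.016),THB,TILT)
```

```text
t 31.6 p [0.4477 0.3173 0.1354] rv [0.79  2.971 0.311] F [ 0.5  0.6 -0.5] g 0.454
yaw 2.622 tau [-0.14  0.05 -0.02] j7 0.47
  delta t [ 0.6  1.9 66.6] w [-0.002 -0.001 -0.004]
```

>>> jog_arm --increments '[{"tx":0.5,"ty":2,"tz":15,"wx":0,"wy":0,"wz":0,"gripper":0.3},{"tx":0.5,"ty":2,"tz":32,"wx":0,"wy":0,"wz":0,"gripper":0.3},{"tx":0.5,"ty":2,"tz":46,"wx":0,"wy":0,"wz":0,"gripper":0.3},{"tx":0.5,"ty":2,"tz":56,"wx":0,"wy":0,"wz":0,"gripper":0.3},{"tx":0.5,"ty":2,"tz":60,"wx":0,"wy":0,"wz":0,"gripper":0.3}]'

```text
time: 32.02
position: [0.4534, 0.3304, 0.0757]
tool_rot: [0.789, 2.974, 0.31]
ft_force: [1.0, -0.0, -1.0]
grip_width: 0.452
grip_force: 20.0
```

>>> jog_arm --increments '[{"tx":0,"ty":0,"tz":1,"wx":0,"wy":0,"wz":0,"gripper":0.3},{"tx":0,"ty":0,"tz":2,"wx":0,"wy":0,"wz":0,"gripper":0.3},{"tx":0,"ty":0,"tz":3,"wx":0,"wy":0,"wz":0,"gripper":0.3},{"tx":0,"ty":0,"tz":3,"wx":0,"wy":0,"wz":0,"gripper":0.3},{"tx":0,"ty":0,"tz":3,"wx":0,"wy":0,"wz":0,"gripper":0.3}]'

```text
time: 32.43
position: [0.4545, 0.3321, 0.0749]
tool_rot: [0.787, 2.971, 0.313]
ft_force: [0.1, 0.4, -0.5]
grip_width: 0.455
grip_force: 20.0
```

Run:
```python
from h import *
here(); delta(bed(0,.096,.014),THB,TILT)
s=cam("scene"); cv2.imwrite("pics/c1.png",crop(0,s,(330,235,420,302),780)[0])
```

```text
t 32.43 p [0.4545 0.3321 0.0749] rv [0.787 2.971 0.313] F [ 0.1  0.4 -0.5] g 0.455
yaw 2.624 tau [-0.18 -0.01 -0.  ] j7 0.38
  delta t [-0.8 -1.5  6. ] w [-0.001 -0.001 -0.002]
```

View pics/c1.png

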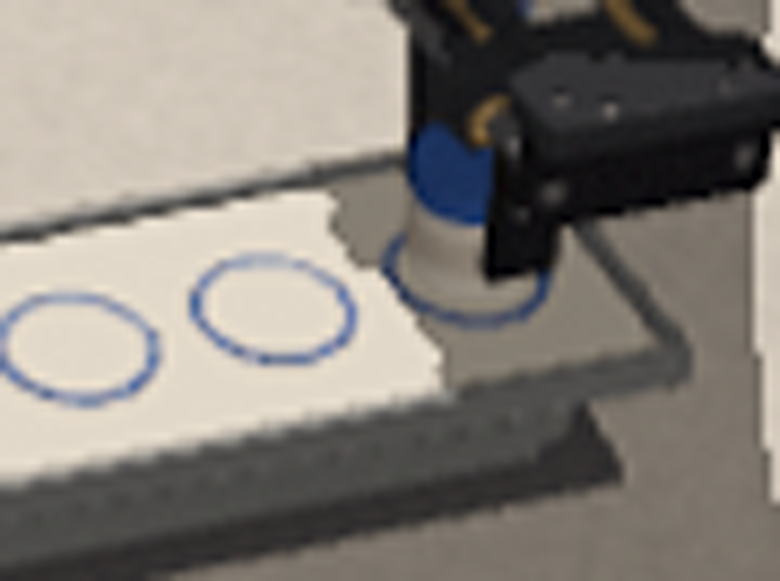

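The jar sits inside its circle in this view: circle spans 385–548 px, jar left edge at 405. It is about 5 mm above the bed. I'll finish lowering and release.

>>> jog_arm --increments '[{"tx":-0.5,"ty":-1.2,"tz":2,"wx":0,"wy":0,"wz":0,"gripper":0.3},{"tx":-0.5,"ty":-1.2,"tz":4,"wx":0,"wy":0,"wz":0,"gripper":0.3},{"tx":-0.5,"ty":-1.2,"tz":5,"wx":0,"wy":0,"wz":0,"gripper":0.3},{"tx":-0.5,"ty":-1.2,"tz":6,"wx":0,"wy":0,"wz":0,"gripper":0.3},{"tx":-0.5,"ty":-1.2,"tz":6.5,"wx":0,"wy":0,"wz":0,"gripper":0.3}]'

```text
time: 32.9
position: [0.4545, 0.3316, 0.0685]
tool_rot: [0.787, 2.973, 0.31]
ft_force: [-7.0, -6.3, 15.2]
grip_width: 0.451
grip_force: 20.0
```

>>> jog_arm --increments '[{"tx":0,"ty":0,"tz":0,"wx":0,"wy":0,"wz":0,"gripper":0.3},{"tx":0,"ty":0,"tz":0,"wx":0,"wy":0,"wz":0,"gripper":0.3},{"tx":0,"ty":0,"tz":0,"wx":0,"wy":0,"wz":0,"gripper":0.45},{"tx":0,"ty":0,"tz":0,"wx":0,"wy":0,"wz":0,"gripper":0.55},{"tx":0,"ty":0,"tz":0,"wx":0,"wy":0,"wz":0,"gripper":0.65}]'

```text
time: 33.32
position: [0.4549, 0.3321, 0.0679]
tool_rot: [0.787, 2.972, 0.313]
ft_force: [0.1, -0.1, -0.3]
grip_width: 0.534
grip_force: 0.0
```

Run:
```python
from h import *
here(); delta(bed(0,.096,.014),THB,TILT)
```

```text
t 33.32 p [0.4549 0.3321 0.0679] rv [0.787 2.972 0.313] F [ 0.1 -0.1 -0.3] g 0.534
yaw 2.624 tau [-0.16 -0.05  0.01] j7 0.38
  delta t [-0.4 -0.2 -0.9] w [-0.001 -0.002 -0.002]
```

>>> jog_arm --increments '[{"tx":0,"ty":0,"tz":0,"wx":0,"wy":0,"wz":0,"gripper":0.65},{"tx":0,"ty":0,"tz":-15,"wx":0,"wy":0,"wz":0,"gripper":0.65},{"tx":0,"ty":0,"tz":-40,"wx":0,"wy":0,"wz":0,"gripper":0.65},{"tx":0,"ty":0,"tz":-70,"wx":0,"wy":0,"wz":0,"gripper":0.7},{"tx":0,"ty":0,"tz":-90,"wx":0,"wy":0,"wz":0,"gripper":0.8}]'

```text
time: 33.73
position: [0.4459, 0.316, 0.1577]
tool_rot: [0.786, 2.971, 0.314]
ft_force: [0.3, 0.1, 0.2]
grip_width: 0.709
grip_force: 0.0
```

Run:
```python
from h import *
s=here(); p0=np.array(s["position"]); R0=R.from_rotvec(s["tool_rot"]); N=rot(THB)
print(np.round(R0.inv().apply(np.array([.491,.1265,.10])-p0)*1e3,1),np.round((R0.inv()*N).as_rotvec(),3))
```

```text
t 33.73 p [0.4459 0.316  0.1577] rv [0.786 2.971 0.314] F [0.3 0.1 0.2] g 0.709
yaw 2.625 tau [-0.14 -0.05 -0.04] j7 0.49
[-133.  -151.3   26.5] [ 0.21  -0.002 -0.001]
```

>>> jog_arm --increments '[{"tx":-26.6,"ty":-30.3,"tz":5,"wx":0.042,"wy":0,"wz":0,"gripper":0.8},{"tx":-53,"ty":-60.5,"tz":10,"wx":0.084,"wy":0,"wz":0,"gripper":0.8},{"tx":-80,"ty":-91,"tz":16,"wx":0.126,"wy":0,"wz":0,"gripper":0.8},{"tx":-106,"ty":-121,"tz":21,"wx":0.168,"wy":0,"wz":0,"gripper":0.8},{"tx":-133,"ty":-151.3,"tz":26.5,"wx":0.21,"wy":-0.002,"wz":0,"gripper":0.8}]'

```text
time: 34.15
position: [0.4911, 0.1243, 0.0978]
tool_rot: [-0.803, -3.037, 0.005]
ft_force: [0.5, 0.1, 0.1]
grip_width: 0.797
grip_force: 0.0
```

>>> jog_arm --increments '[{"tx":0,"ty":0,"tz":0,"wx":0,"wy":0,"wz":0,"gripper":0.8},{"tx":0,"ty":0,"tz":0,"wx":0,"wy":0,"wz":0,"gripper":0.8},{"tx":0,"ty":0,"tz":0,"wx":0,"wy":0,"wz":0,"gripper":0.8},{"tx":0,"ty":0,"tz":0,"wx":0,"wy":0,"wz":0,"gripper":0.8},{"tx":0,"ty":0,"tz":0,"wx":0,"wy":0,"wz":0,"gripper":0.8}]'

```text
time: 34.57
position: [0.4905, 0.1276, 0.0987]
tool_rot: [0.8, 3.038, -0.001]
ft_force: [0.3, -0.1, 0.4]
grip_width: 0.8
grip_force: 0.0
```

Run:
```python
from h import *
here(); delta([.491,.1265,.012],THB)
s=cam("scene"); t=cam("top")
print("s",[(a,np.round(atz(s,(u,v),.035),4)) for a,u,v in blob(s,*BLUE,(245,170,345,250))])
print("placed",[(a,np.round(BM.inv().apply(atz(s,(u,v),.09)-[BED[0],BED[1],.055]),4)) for a,u,v in blob(s,*BLUE,(345,240,410,285),40)])
```

```text
t 34.57 p [0.4905 0.1276 0.0987] rv [ 8.000e-01  3.038e+00 -1.000e-03] F [ 0.3 -0.1  0.4] g 0.8
yaw 2.627 tau [ 0.03 -0.12  0.04] j7 0.68
  delta t [-1.  -0.7 86.7] w [-0.     0.     0.001]
s [(119, array([0.4915, 0.1283, 0.035 ])), (107, array([0.4628, 0.035 , 0.035 ]))]
placed [(189, array([-0.0058,  0.0996,  0.037 ]))]
```

>>> jog_arm --increments '[{"tx":0,"ty":0,"tz":22,"wx":0,"wy":0,"wz":0,"gripper":0.8},{"tx":0,"ty":0,"tz":45,"wx":0,"wy":0,"wz":0,"gripper":0.8},{"tx":0,"ty":0,"tz":66,"wx":0,"wy":0,"wz":0,"gripper":0.8},{"tx":0,"ty":0,"tz":80,"wx":0,"wy":0,"wz":0,"gripper":0.8},{"tx":0,"ty":0,"tz":86,"wx":0,"wy":0,"wz":0,"gripper":0.8}]'

```text
time: 35.08
position: [0.4889, 0.1261, 0.0103]
tool_rot: [-0.801, -3.034, 0.004]
ft_force: [-0.1, -0.4, 0.6]
grip_width: 0.802
grip_force: 0.0
```

>>> jog_arm --increments '[{"tx":0,"ty":0,"tz":0,"wx":0,"wy":0,"wz":0,"gripper":0.6},{"tx":0,"ty":0,"tz":0,"wx":0,"wy":0,"wz":0,"gripper":0.4},{"tx":0,"ty":0,"tz":0,"wx":0,"wy":0,"wz":0,"gripper":0.3},{"tx":0,"ty":0,"tz":0,"wx":0,"wy":0,"wz":0,"gripper":0.3},{"tx":0,"ty":0,"tz":0,"wx":0,"wy":0,"wz":0,"gripper":0.3}]'

```text
time: 35.5
position: [0.4913, 0.1262, 0.0132]
tool_rot: [0.803, 3.036, -0.001]
ft_force: [0.9, 0.2, -0.3]
grip_width: 0.506
grip_force: 0.0
```

>>> jog_arm --increments '[{"tx":0,"ty":0,"tz":0,"wx":0,"wy":0,"wz":0,"gripper":0.3},{"tx":0,"ty":0,"tz":0,"wx":0,"wy":0,"wz":0,"gripper":0.3},{"tx":0,"ty":0,"tz":0,"wx":0,"wy":0,"wz":0,"gripper":0.3},{"tx":0,"ty":0,"tz":0,"wx":0,"wy":0,"wz":0,"gripper":0.3},{"tx":0,"ty":0,"tz":0,"wx":0,"wy":0,"wz":0,"gripper":0.3}]'

```text
time: 35.92
position: [0.4912, 0.1261, 0.0129]
tool_rot: [0.804, 3.037, -0.001]
ft_force: [0.4, -0.3, 5.3]
grip_width: 0.455
grip_force: 20.0
```

>>> jog_arm --increments '[{"tx":0,"ty":0,"tz":-20,"wx":0,"wy":0,"wz":0,"gripper":0.3},{"tx":0,"ty":0,"tz":-50,"wx":0,"wy":0,"wz":0,"gripper":0.3},{"tx":0,"ty":0,"tz":-85,"wx":0,"wy":0,"wz":0,"gripper":0.3},{"tx":0,"ty":0,"tz":-120,"wx":0,"wy":0,"wz":0,"gripper":0.3},{"tx":0,"ty":0,"tz":-140,"wx":0,"wy":0,"wz":0,"gripper":0.3}]'

```text
time: 36.33
position: [0.4919, 0.1266, 0.1557]
tool_rot: [0.803, 3.034, 0.001]
ft_force: [-0.0, -0.1, -1.1]
grip_width: 0.455
grip_force: 20.0
```

Run:
```python
from h import *
here(); delta(bed(0,-.032,.09),THB,TILT)
t=cam("top"); s=cam("scene")
bt=blob(t,*BLUE,(95,180,165,235),20); bs=blob(s,*BLUE,(345,230,410,285),20); print(bt,bs)
if bt and bs:
    x,r=tri([s,t],[bs[0][1:],bt[0][1:]]); print("bed frame",(BM.inv().apply(x-[BED[0],BED[1],.055])).round(4),np.round(r,4))
cv2.imwrite("pics/c2.png",np.hstack([crop(0,s,(330,235,420,302),390)[0],crop(0,t,(90,175,180,242),390)[0]]))
```

```text
t 36.33 p [0.4919 0.1266 0.1557] rv [8.030e-01 3.034e+00 1.000e-03] F [-0.  -0.1 -1.1] g 0.455
yaw 2.624 tau [ 0.07 -0.23  0.01] j7 0.71
  delta t [  5.4 144.2  12.8] w [-0.209  0.003 -0.001]
[] [(229, np.float64(385.10917030567686), np.float64(250.21397379912665))]
```

View pics/c2.png

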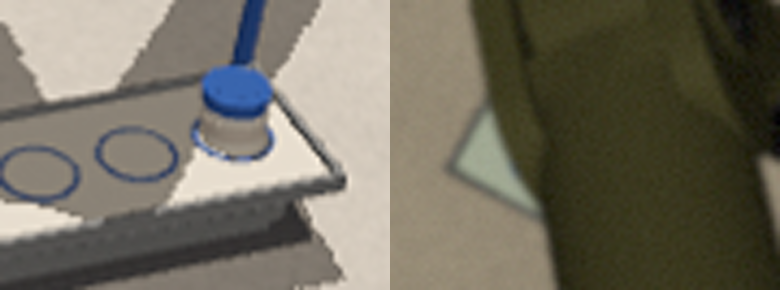

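The first jar is flat and centred sideways in its circle (crop 200–268 inside 193–273). Carrying the second jar to spot 1.

>>> jog_arm --increments '[{"tx":1,"ty":29,"tz":2.5,"wx":-0.042,"wy":0,"wz":0,"gripper":0.3},{"tx":2,"ty":58,"tz":5,"wx":-0.084,"wy":0,"wz":0,"gripper":0.3},{"tx":3,"ty":86,"tz":7.5,"wx":-0.126,"wy":0.001,"wz":0,"gripper":0.3},{"tx":4.5,"ty":115,"tz":10,"wx":-0.168,"wy":0.002,"wz":0,"gripper":0.3},{"tx":5.4,"ty":144,"tz":12.8,"wx":-0.209,"wy":0.003,"wz":0,"gripper":0.3}]'

```text
time: 36.85
position: [0.5567, 0.2546, 0.1372]
tool_rot: [0.788, 2.975, 0.312]
ft_force: [0.5, 0.7, -1.1]
grip_width: 0.454
grip_force: 20.0
```

>>> jog_arm --increments '[{"tx":0,"ty":0,"tz":0,"wx":0,"wy":0,"wz":0,"gripper":0.3},{"tx":0,"ty":0,"tz":0,"wx":0,"wy":0,"wz":0,"gripper":0.3},{"tx":0,"ty":0,"tz":0,"wx":0,"wy":0,"wz":0,"gripper":0.3},{"tx":0,"ty":0,"tz":0,"wx":0,"wy":0,"wz":0,"gripper":0.3},{"tx":0,"ty":0,"tz":0,"wx":0,"wy":0,"wz":0,"gripper":0.3}]'

```text
time: 37.27
position: [0.5571, 0.2528, 0.1389]
tool_rot: [0.789, 2.973, 0.31]
ft_force: [0.9, 0.6, -0.0]
grip_width: 0.456
grip_force: 20.0
```

```bash
cat >> h.py <<'E'
def lidfit(d,box,cx,cy,ld=.012,tl=True,lo=BLUE[0],hi=BLUE[1],h0=0):
    """fit jar position (bed coords if tl, else world) by IoU of lid hull"""
    l,t,r,b=box; k=8
    c=cv2.resize(d["color"][t:b,l:r],None,fx=k,fy=k,interpolation=cv2.INTER_CUBIC); g=cv2.inRange(cv2.cvtColor(c,cv2.COLOR_BGR2HSV),lo,hi)
    g=cv2.morphologyEx(g,cv2.MORPH_OPEN,np.ones((15,15)))
    u=np.linspace(0,2*np.pi,24); best=[]
    for dx in np.arange(-.010,.0101,.001):
        for dy in np.arange(-.010,.0101,.001):
            L=np.array([[cx+dx+.02*np.cos(a),cy+dy+.02*np.sin(a),h0+h] for a in u for h in(.038-ld,.038)])
            W=BM.apply(L)+[BED[0],BED[1],.055] if tl else L
            m=np.zeros_like(g); cv2.fillConvexPoly(m,cv2.convexHull((((proj(d,W)-[l,t]+.5)*k)).astype(np.float32)).astype(np.int32),255)
            best.append(((m&g>0).sum()/((m|g)>0).sum(),cx+dx,cy+dy))
    best.sort(reverse=True); w=np.array(best[:5]); return w[0,0].round(3),w[:,1:].mean(0).round(4)
E
python3 - <<'E'
from h import *
here(); delta(bed(0,-.032,.0145),THB,TILT)
s=cam("scene")
for ld in(.008,.010,.012,.014): print(ld,"jar3",lidfit(s,(370,249,400,275),0,.096,ld),"tablejar",lidfit(s,(285,205,315,232),.4625,.034,ld,False))
E
```

```text
t 37.27 p [0.5571 0.2528 0.1389] rv [0.789 2.973 0.31 ] F [ 0.9  0.6 -0. ] g 0.456
yaw 2.623 tau [-0.24  0.01 -0.05] j7 0.62
  delta t [-0.6  3.3 72. ] w [-0.003 -0.003 -0.003]
0.008 jar3 (np.float64(0.904), array([-0.0008,  0.0964])) tablejar (np.float64(0.883), array([0.4613, 0.0344]))
0.01 jar3 (np.float64(0.894), array([-0.0022,  0.0974])) tablejar (np.float64(0.841), array([0.4605, 0.0334]))
0.012 jar3 (np.float64(0.869), array([-0.0042,  0.0984])) tablejar (np.float64(0.805), array([0.4597, 0.0322]))
0.014 jar3 (np.float64(0.85), array([-0.0068,  0.0996])) tablejar (np.float64(0.772), array([0.4573, 0.0304]))
```

>>> jog_arm --increments '[{"tx":-0.5,"ty":3,"tz":17,"wx":0,"wy":0,"wz":0,"gripper":0.3},{"tx":-0.5,"ty":3,"tz":35,"wx":0,"wy":0,"wz":0,"gripper":0.3},{"tx":-0.5,"ty":3,"tz":50,"wx":0,"wy":0,"wz":0,"gripper":0.3},{"tx":-0.5,"ty":3,"tz":62,"wx":0,"wy":0,"wz":0,"gripper":0.3},{"tx":-0.5,"ty":3,"tz":68,"wx":0,"wy":0,"wz":0,"gripper":0.3}]'

```text
time: 37.73
position: [0.5651, 0.268, 0.0716]
tool_rot: [0.788, 2.975, 0.309]
ft_force: [-0.3, -1.2, -1.4]
grip_width: 0.453
grip_force: 20.0
```

>>> jog_arm --increments '[{"tx":0,"ty":0,"tz":0,"wx":0,"wy":0,"wz":0,"gripper":0.3},{"tx":0,"ty":0,"tz":0,"wx":0,"wy":0,"wz":0,"gripper":0.3},{"tx":0,"ty":0,"tz":0,"wx":0,"wy":0,"wz":0,"gripper":0.3},{"tx":0,"ty":0,"tz":0,"wx":0,"wy":0,"wz":0,"gripper":0.3},{"tx":0,"ty":0,"tz":0,"wx":0,"wy":0,"wz":0,"gripper":0.3}]'

```text
time: 38.15
position: [0.5664, 0.2685, 0.0742]
tool_rot: [0.787, 2.972, 0.312]
ft_force: [0.7, 0.3, -1.2]
grip_width: 0.45
grip_force: 20.0
```

Run:
```python
from h import *
here(); delta(bed(0,-.032,.0133),THB,TILT)
```

```text
t 38.15 p [0.5664 0.2685 0.0742] rv [0.787 2.972 0.312] F [ 0.7  0.3 -1.2] g 0.45
yaw 2.624 tau [-0.18  0.02 -0.04] j7 0.56
  delta t [-0.1 -1.3  6.1] w [-0.001 -0.002 -0.002]
```

Final 6 mm, release, retreat.

>>> jog_arm --increments '[{"tx":0,"ty":-1.3,"tz":2,"wx":0,"wy":0,"wz":0,"gripper":0.3},{"tx":0,"ty":-1.3,"tz":4,"wx":0,"wy":0,"wz":0,"gripper":0.3},{"tx":0,"ty":-1.3,"tz":5.5,"wx":0,"wy":0,"wz":0,"gripper":0.3},{"tx":0,"ty":-1.3,"tz":6.3,"wx":0,"wy":0,"wz":0,"gripper":0.3},{"tx":0,"ty":-1.3,"tz":6.3,"wx":0,"wy":0,"wz":0,"gripper":0.3}]'

```text
time: 38.57
position: [0.5657, 0.2682, 0.0675]
tool_rot: [0.787, 2.974, 0.31]
ft_force: [-3.2, -2.3, 6.5]
grip_width: 0.454
grip_force: 20.0
```

>>> jog_arm --increments '[{"tx":0,"ty":0,"tz":0,"wx":0,"wy":0,"wz":0,"gripper":0.3},{"tx":0,"ty":0,"tz":0,"wx":0,"wy":0,"wz":0,"gripper":0.45},{"tx":0,"ty":0,"tz":0,"wx":0,"wy":0,"wz":0,"gripper":0.55},{"tx":0,"ty":0,"tz":0,"wx":0,"wy":0,"wz":0,"gripper":0.65},{"tx":0,"ty":0,"tz":0,"wx":0,"wy":0,"wz":0,"gripper":0.65}]'

```text
time: 38.98
position: [0.5659, 0.2687, 0.0667]
tool_rot: [0.787, 2.974, 0.312]
ft_force: [0.3, 0.5, 0.9]
grip_width: 0.593
grip_force: 0.0
```

>>> jog_arm --increments '[{"tx":0,"ty":0,"tz":0,"wx":0,"wy":0,"wz":0,"gripper":0.65},{"tx":0,"ty":0,"tz":-15,"wx":0,"wy":0,"wz":0,"gripper":0.65},{"tx":0,"ty":0,"tz":-40,"wx":0,"wy":0,"wz":0,"gripper":0.65},{"tx":0,"ty":0,"tz":-70,"wx":0,"wy":0,"wz":0,"gripper":0.7},{"tx":0,"ty":0,"tz":-90,"wx":0,"wy":0,"wz":0,"gripper":0.8}]'

```text
time: 39.4
position: [0.5574, 0.2525, 0.157]
tool_rot: [0.786, 2.972, 0.313]
ft_force: [1.9, 0.1, 0.1]
grip_width: 0.715
grip_force: 0.0
```

Run:
```python
from h import *
s=here(); p0=np.array(s["position"]); R0=R.from_rotvec(s["tool_rot"]); N=rot(THB)
d=cam("scene"); print(lidfit(d,(325,253,355,283),0,-.032,.008),lidfit(d,(285,205,315,232),.4625,.034,.008,False))
print(np.round(R0.inv().apply(np.array([.4625,.0345,.10])-p0)*1e3,1),np.round((R0.inv()*N).as_rotvec(),3))
```

```text
t 39.4 p [0.5574 0.2525 0.157 ] rv [0.786 2.972 0.313] F [1.9 0.1 0.1] g 0.715
yaw 2.625 tau [-0.14 -0.07 -0.01] j7 0.63
(np.float64(0.907), array([-0.0002, -0.0304])) (np.float64(0.883), array([0.4613, 0.0344]))
[ -25.4 -243.     6.7] [ 0.209 -0.002 -0.001]
```

>>> jog_arm --increments '[{"tx":-2.5,"ty":-24,"tz":0.7,"wx":0.042,"wy":0,"wz":0,"gripper":0.8},{"tx":-5,"ty":-49,"tz":1.4,"wx":0.084,"wy":0,"wz":0,"gripper":0.8},{"tx":-7.6,"ty":-73,"tz":2,"wx":0.126,"wy":0,"wz":0,"gripper":0.8},{"tx":-10,"ty":-97,"tz":2.7,"wx":0.168,"wy":0,"wz":0,"gripper":0.8},{"tx":-12.7,"ty":-121.5,"tz":3.3,"wx":0.209,"wy":-0.002,"wz":0,"gripper":0.8}]'

```text
time: 39.87
position: [0.5089, 0.142, 0.1261]
tool_rot: [-0.803, -3.035, 0.005]
ft_force: [-0.9, -0.7, -0.9]
grip_width: 0.796
grip_force: 0.0
```

>>> jog_arm --increments '[{"tx":-3,"ty":-30,"tz":7,"wx":0,"wy":0,"wz":0,"gripper":0.8},{"tx":-6,"ty":-60,"tz":14,"wx":0,"wy":0,"wz":0,"gripper":0.8},{"tx":-9,"ty":-90,"tz":21,"wx":0,"wy":0,"wz":0,"gripper":0.8},{"tx":-12.5,"ty":-118,"tz":28,"wx":0,"wy":0,"wz":0,"gripper":0.8},{"tx":-12.5,"ty":-118,"tz":28,"wx":0,"wy":0,"wz":0,"gripper":0.8}]'

```text
time: 40.28
position: [0.4582, 0.028, 0.0965]
tool_rot: [-0.812, -3.029, 0.01]
ft_force: [-1.0, -0.1, -0.8]
grip_width: 0.803
grip_force: 0.0
```

>>> jog_arm --increments '[{"tx":0,"ty":0,"tz":0,"wx":0,"wy":0,"wz":0,"gripper":0.8},{"tx":0,"ty":0,"tz":0,"wx":0,"wy":0,"wz":0,"gripper":0.8},{"tx":0,"ty":0,"tz":0,"wx":0,"wy":0,"wz":0,"gripper":0.8},{"tx":0,"ty":0,"tz":0,"wx":0,"wy":0,"wz":0,"gripper":0.8},{"tx":0,"ty":0,"tz":0,"wx":0,"wy":0,"wz":0,"gripper":0.8}]'

```text
time: 40.7
position: [0.4623, 0.0355, 0.0989]
tool_rot: [-0.8, -3.036, 0.001]
ft_force: [0.2, 0.1, 0.1]
grip_width: 0.8
grip_force: 0.0
```

Run:
```python
from h import *
here(); delta([.462,.034,.0125],THB)
```

```text
t 40.7 p [0.4623 0.0355 0.0989] rv [-8.000e-01 -3.036e+00  1.000e-03] F [0.2 0.1 0.1] g 0.8
yaw 2.626 tau [ 0.09 -0.13  0.01] j7 0.9
  delta t [-0.6 -1.4 86.4] w [-0.001 -0.001  0.001]
```

>>> jog_arm --increments '[{"tx":0,"ty":-1,"tz":22,"wx":0,"wy":0,"wz":0,"gripper":0.8},{"tx":0,"ty":-1,"tz":45,"wx":0,"wy":0,"wz":0,"gripper":0.8},{"tx":0,"ty":-1,"tz":66,"wx":0,"wy":0,"wz":0,"gripper":0.8},{"tx":0,"ty":-1,"tz":80,"wx":0,"wy":0,"wz":0,"gripper":0.8},{"tx":0,"ty":-1,"tz":86,"wx":0,"wy":0,"wz":0,"gripper":0.8}]'

```text
time: 41.12
position: [0.4597, 0.0342, 0.0107]
tool_rot: [-0.801, -3.033, 0.002]
ft_force: [-0.9, -0.2, 0.1]
grip_width: 0.801
grip_force: 0.0
```

>>> jog_arm --increments '[{"tx":0,"ty":0,"tz":0,"wx":0,"wy":0,"wz":0,"gripper":0.6},{"tx":0,"ty":0,"tz":0,"wx":0,"wy":0,"wz":0,"gripper":0.4},{"tx":0,"ty":0,"tz":0,"wx":0,"wy":0,"wz":0,"gripper":0.3},{"tx":0,"ty":0,"tz":0,"wx":0,"wy":0,"wz":0,"gripper":0.3},{"tx":0,"ty":0,"tz":0,"wx":0,"wy":0,"wz":0,"gripper":0.3}]'

```text
time: 41.53
position: [0.4621, 0.0336, 0.0137]
tool_rot: [0.804, 3.037, -0.001]
ft_force: [-0.1, 0.0, -0.1]
grip_width: 0.508
grip_force: 0.0
```

>>> jog_arm --increments '[{"tx":0,"ty":0,"tz":0,"wx":0,"wy":0,"wz":0,"gripper":0.3},{"tx":0,"ty":0,"tz":0,"wx":0,"wy":0,"wz":0,"gripper":0.3},{"tx":0,"ty":0,"tz":0,"wx":0,"wy":0,"wz":0,"gripper":0.3},{"tx":0,"ty":0,"tz":0,"wx":0,"wy":0,"wz":0,"gripper":0.3},{"tx":0,"ty":0,"tz":0,"wx":0,"wy":0,"wz":0,"gripper":0.3}]'

```text
time: 41.95
position: [0.4619, 0.0336, 0.0135]
tool_rot: [-0.804, -3.037, 0.001]
ft_force: [-0.7, 0.3, 5.8]
grip_width: 0.454
grip_force: 20.0
```

>>> jog_arm --increments '[{"tx":0,"ty":0,"tz":-20,"wx":0,"wy":0,"wz":0,"gripper":0.3},{"tx":0,"ty":0,"tz":-50,"wx":0,"wy":0,"wz":0,"gripper":0.3},{"tx":0,"ty":0,"tz":-85,"wx":0,"wy":0,"wz":0,"gripper":0.3},{"tx":0,"ty":0,"tz":-120,"wx":0,"wy":0,"wz":0,"gripper":0.3},{"tx":0,"ty":0,"tz":-155,"wx":0,"wy":0,"wz":0,"gripper":0.3}]'

```text
time: 42.37
position: [0.4608, 0.0337, 0.1689]
tool_rot: [-0.803, -3.035, 0.002]
ft_force: [0.2, -0.5, -1.1]
grip_width: 0.453
grip_force: 20.0
```

Run:
```python
from h import *
s=here(); p0=np.array(s["position"]); R0=R.from_rotvec(s["tool_rot"])
print("approach via: "); plan(bed(0,-.096,.10),THB-yaw(R0),2,TILT)
d=cam("scene"); print("spot3",lidfit(d,(370,249,400,275),0,.096,.008),"spot1",lidfit(d,(325,253,355,283),0,-.032,.008))
```

```text
t 42.37 p [0.4608 0.0337 0.1689] rv [-8.030e-01 -3.035e+00  2.000e-03] F [ 0.2 -0.5 -1.1] g 0.453
yaw 2.624 tau [ 0.05 -0.19 -0.04] j7 0.94
approach via: 
  call 1 t [-19.9 119.2   7.8] w [-0.107 -0.002 -0.001]
  call 2 t [-20.  117.7  20.5] w [-0.105  0.    -0.001]
spot3 (np.float64(0.909), array([-0.0002,  0.0964])) spot1 (np.float64(0.948), array([-0.0014, -0.0302]))
```

>>> jog_arm --increments '[{"tx":-4,"ty":24,"tz":1.5,"wx":-0.021,"wy":0,"wz":0,"gripper":0.3},{"tx":-8,"ty":48,"tz":3,"wx":-0.043,"wy":0,"wz":0,"gripper":0.3},{"tx":-12,"ty":72,"tz":4.5,"wx":-0.064,"wy":0,"wz":0,"gripper":0.3},{"tx":-16,"ty":96,"tz":6,"wx":-0.086,"wy":0,"wz":0,"gripper":0.3},{"tx":-20,"ty":119.2,"tz":7.8,"wx":-0.107,"wy":-0.001,"wz":0,"gripper":0.3}]'

```text
time: 42.83
position: [0.5383, 0.1282, 0.1591]
tool_rot: [0.796, 3.007, 0.16]
ft_force: [-0.3, -0.6, -1.1]
grip_width: 0.451
grip_force: 20.0
```

>>> jog_arm --increments '[{"tx":-4,"ty":24,"tz":4,"wx":-0.021,"wy":0,"wz":0,"gripper":0.3},{"tx":-8,"ty":48,"tz":8,"wx":-0.042,"wy":0,"wz":0,"gripper":0.3},{"tx":-12,"ty":72,"tz":12,"wx":-0.063,"wy":0,"wz":0,"gripper":0.3},{"tx":-16,"ty":96,"tz":16,"wx":-0.084,"wy":0,"wz":0,"gripper":0.3},{"tx":-20,"ty":117.7,"tz":20.5,"wx":-0.105,"wy":0,"wz":0,"gripper":0.3}]'

```text
time: 43.25
position: [0.6146, 0.2223, 0.1509]
tool_rot: [0.786, 2.97, 0.316]
ft_force: [0.0, 0.1, -0.6]
grip_width: 0.454
grip_force: 20.0
```

>>> jog_arm --increments '[{"tx":0,"ty":0,"tz":0,"wx":0,"wy":0,"wz":0,"gripper":0.3},{"tx":0,"ty":0,"tz":0,"wx":0,"wy":0,"wz":0,"gripper":0.3},{"tx":0,"ty":0,"tz":0,"wx":0,"wy":0,"wz":0,"gripper":0.3},{"tx":0,"ty":0,"tz":0,"wx":0,"wy":0,"wz":0,"gripper":0.3},{"tx":0,"ty":0,"tz":0,"wx":0,"wy":0,"wz":0,"gripper":0.3}]'

```text
time: 43.67
position: [0.614, 0.2202, 0.1518]
tool_rot: [0.787, 2.969, 0.313]
ft_force: [-0.9, 0.5, -0.5]
grip_width: 0.453
grip_force: 20.0
```

Run:
```python
from h import *
here(); delta(bed(0,-.096,.019),THB,TILT)
```

```text
t 43.67 p [0.614  0.2202 0.1518] rv [0.787 2.969 0.313] F [-0.9  0.5 -0.5] g 0.453
yaw 2.623 tau [-0.18  0.    0.03] j7 0.68
  delta t [ 1.2  0.7 80.1] w [-0.     0.001 -0.002]
```

>>> jog_arm --increments '[{"tx":1,"ty":0.5,"tz":20,"wx":0,"wy":0,"wz":0,"gripper":0.3},{"tx":1,"ty":0.5,"tz":42,"wx":0,"wy":0,"wz":0,"gripper":0.3},{"tx":1,"ty":0.5,"tz":60,"wx":0,"wy":0,"wz":0,"gripper":0.3},{"tx":1,"ty":0.5,"tz":73,"wx":0,"wy":0,"wz":0,"gripper":0.3},{"tx":1,"ty":0.5,"tz":79,"wx":0,"wy":0,"wz":0,"gripper":0.3}]'

```text
time: 44.08
position: [0.6206, 0.2358, 0.0726]
tool_rot: [0.787, 2.972, 0.312]
ft_force: [0.3, 0.1, -0.9]
grip_width: 0.455
grip_force: 20.0
```

>>> jog_arm --increments '[{"tx":0,"ty":0,"tz":0,"wx":0,"wy":0,"wz":0,"gripper":0.3},{"tx":0,"ty":0,"tz":0,"wx":0,"wy":0,"wz":0,"gripper":0.3},{"tx":0,"ty":0,"tz":0,"wx":0,"wy":0,"wz":0,"gripper":0.3},{"tx":0,"ty":0,"tz":0,"wx":0,"wy":0,"wz":0,"gripper":0.3},{"tx":0,"ty":0,"tz":0,"wx":0,"wy":0,"wz":0,"gripper":0.3}]'

```text
time: 44.5
position: [0.6224, 0.2364, 0.0758]
tool_rot: [0.786, 2.968, 0.315]
ft_force: [0.0, -0.1, -0.8]
grip_width: 0.456
grip_force: 20.0
```

Run:
```python
from h import *
here(); delta(bed(0,-.096,.0138),THB,TILT)
```

```text
t 44.5 p [0.6224 0.2364 0.0758] rv [0.786 2.968 0.315] F [ 0.  -0.1 -0.8] g 0.456
yaw 2.624 tau [-0.14  0.    0.04] j7 0.64
  delta t [ 0.5 -1.3  7.2] w [ 0.002  0.001 -0.001]
```

>>> jog_arm --increments '[{"tx":0.5,"ty":-1.2,"tz":2.5,"wx":0,"wy":0,"wz":0,"gripper":0.3},{"tx":0.5,"ty":-1.2,"tz":5,"wx":0,"wy":0,"wz":0,"gripper":0.3},{"tx":0.5,"ty":-1.2,"tz":6.5,"wx":0,"wy":0,"wz":0,"gripper":0.3},{"tx":0.5,"ty":-1.2,"tz":7.3,"wx":0,"wy":0,"wz":0,"gripper":0.3},{"tx":0.5,"ty":-1.2,"tz":7.3,"wx":0,"wy":0,"wz":0,"gripper":0.3}]'

```text
time: 44.92
position: [0.6212, 0.2366, 0.068]
tool_rot: [0.786, 2.97, 0.313]
ft_force: [-3.9, -2.6, 6.8]
grip_width: 0.454
grip_force: 20.0
```

>>> jog_arm --increments '[{"tx":0,"ty":0,"tz":0,"wx":0,"wy":0,"wz":0,"gripper":0.3},{"tx":0,"ty":0,"tz":0,"wx":0,"wy":0,"wz":0,"gripper":0.45},{"tx":0,"ty":0,"tz":0,"wx":0,"wy":0,"wz":0,"gripper":0.55},{"tx":0,"ty":0,"tz":0,"wx":0,"wy":0,"wz":0,"gripper":0.65},{"tx":0,"ty":0,"tz":0,"wx":0,"wy":0,"wz":0,"gripper":0.65}]'

```text
time: 45.33
position: [0.6215, 0.2371, 0.0671]
tool_rot: [0.786, 2.97, 0.314]
ft_force: [-0.1, -0.1, 0.0]
grip_width: 0.596
grip_force: 0.0
```

>>> jog_arm --increments '[{"tx":0,"ty":0,"tz":0,"wx":0,"wy":0,"wz":0,"gripper":0.65},{"tx":0,"ty":0,"tz":-15,"wx":0,"wy":0,"wz":0,"gripper":0.65},{"tx":0,"ty":0,"tz":-40,"wx":0,"wy":0,"wz":0,"gripper":0.65},{"tx":0,"ty":0,"tz":-75,"wx":0,"wy":0,"wz":0,"gripper":0.65},{"tx":0,"ty":0,"tz":-110,"wx":0,"wy":0,"wz":0,"gripper":0.65}]'

```text
time: 45.75
position: [0.6091, 0.2168, 0.1748]
tool_rot: [0.786, 2.973, 0.313]
ft_force: [0.9, 1.1, 1.0]
grip_width: 0.649
grip_force: 0.0
```

>>> jog_arm --increments '[{"tx":0,"ty":-25,"tz":-10,"wx":0.042,"wy":0,"wz":0,"gripper":0.65},{"tx":0,"ty":-60,"tz":-20,"wx":0.084,"wy":0,"wz":0,"gripper":0.65},{"tx":0,"ty":-100,"tz":-20,"wx":0.126,"wy":0,"wz":0,"gripper":0.65},{"tx":0,"ty":-140,"tz":-20,"wx":0.168,"wy":0,"wz":0,"gripper":0.65},{"tx":0,"ty":-180,"tz":-20,"wx":0.21,"wy":0,"wz":0,"gripper":0.65}]'

```text
time: 46.17
position: [0.5203, 0.0591, 0.1568]
tool_rot: [0.803, 3.037, -0.001]
ft_force: [0.8, 0.3, -0.7]
grip_width: 0.651
grip_force: 0.0
```

Run:
```python
from fit import *
here(); d=cam("scene"); t=cam("top")
print("spot0",lidfit(d,(298,255,333,288),0,-.096,.008),"spot1",lidfit(d,(325,253,355,283),0,-.032,.008),"spot3",lidfit(d,(370,249,400,275),0,.096,.008))
fit("top",(305,172),t)
cv2.imwrite("pics/f1.png",np.vstack([np.hstack([crop(0,d,(165,135,265,210))[0],crop(0,d,(225,222,295,274))[0][:292]]) if 0 else np.hstack([cv2.resize(d["color"][135:210,165:265],(390,290)),cv2.resize(d["color"][222:274,225:295],(390,290))]),np.hstack([cv2.resize(d["color"][235:305,285:415],(390,290)),cv2.resize(t["color"][170:222,305:375],(390,290),interpolation=cv2.INTER_CUBIC)])]))
```

```text
t 46.17 p [0.5203 0.0591 0.1568] rv [ 8.030e-01  3.037e+00 -1.000e-03] F [ 0.8  0.3 -0.7] g 0.651
yaw 2.625 tau [ 0.01 -0.11 -0.03] j7 0.84
spot0 (np.float64(0.942), array([-0.0004, -0.0948])) spot1 (np.float64(0.934), array([-0.0006, -0.0298])) spot3 (np.float64(0.906), array([-0.   ,  0.096]))
top 8869 [[0.85, 0.46, 0.0, -0.004], [0.842, 0.49, 0.0, -0.004], [0.838, 0.43, 0.0, -0.004], [0.828, 0.43, -0.002, -0.004], [0.828, 0.4, 0.0, -0.002], [0.826, 0.37, 0.0, -0.002]]
```

View pics/f1.png

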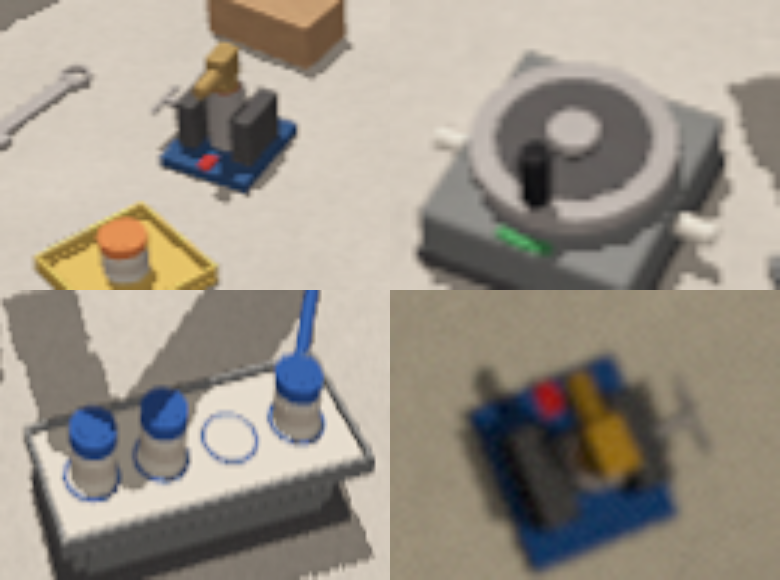

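The final view shows everything in place. The spout lines up with the jaws and the red mark. The knob stands over the green band, amber is in the tray, and the three blue jars are within about 2 mm of their circle centres. Handing in.

```bash
python3 -c "
from bench import ctrl
print(ctrl.close_job())"
```

```text
the job is handed in; nothing more can be done
None
```

The job is handed in, with no verdict returned: the elbow was screwed in until the spout points at the red mark (to about 0.1 rad), then the crank was turned to the green band; the orange-lidded jar stands in the tray, and the three blue-lidded jars found (one had been knocked aside) each stand flat in a circle of their own.

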